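Unhook the deck hardware and load the kit tray

TASK

Take every hook off its twin-bar bracket (keep it low, twist it a quarter turn, then lift it out) and load the white kit tray: hooks into the larger of the two far pockets, where they may lie as they fall, and all brackets, bare and upright, side by side into the long near pocket. Only when all hooks and brackets are in, stand the tall bollards upright in the smaller far pocket, last of all. Leave the scraper and the flat tin where they are.

Things in the scene. Friction and masses are not known exactly. Their poses are not given: they have to be found in the camera images.
- tray: white-painted kit tray fixed to the bench, 250 mm (x, away from the robot) by 325 mm (y, to the robot's left), walls 5 mm thick and 25 mm high, floor 5 mm thick. Origin: centre of its underside; z up. A wall along y at x = 0 divides it; the far half (+x) is split again by a wall at y = +12.5 mm. So it has three pockets, see their points
- bracket_pocket (a point): centre of the floor of the tray's long near pocket, for the brackets: inside 117 mm (tray x) by 315 mm (tray y); axes as the tray's
- hook_pocket (a point): centre of the floor of the larger far pocket, for the hooks: inside 117 mm (tray x) by 167 mm (tray y); axes as the tray's
- bollard_pocket (a point): centre of the floor of the smaller far pocket, for the bollards: inside 117 mm (tray x) by 142 mm (tray y); axes as the tray's
- bracket0_mid (a point): bright steel bracket standing on the bench, 96 mm long (x), 0.35 kg: end plates 8 x 46 mm, 42 mm high at x = -44 and +44 mm, joined by two level 10 mm round bars along x, 28 mm apart between centres (18 mm gap, 38 mm over both). Point: midway between the bars, at the height of their axes, 32 mm above the underside; z up. Can be gripped across both bars at mid-length. Bare if its hook is absent
- hook0_tab (a point): dark steel hook, 0.14 kg, 81 mm tall: flat tab 36 (x) x 10 (y) x 44 mm high on a collar disc 38 mm wide, 4 mm thick; under it a 10 mm round shank and at its foot an 8 mm round arm reaching 30 mm along +x, with a tip turned up 10 mm. Point: tab centre, on the shank axis, 26 mm above the collar's underside, 61 mm above the bottom; z up. Tab can be gripped across its y. Does not stand alone. May be absent
- bracket1_mid (a point): bright steel bracket standing on the bench, 96 mm long (x), 0.35 kg: end plates 8 x 46 mm, 42 mm high at x = -44 and +44 mm, joined by two level 10 mm round bars along x, 28 mm apart between centres (18 mm gap, 38 mm over both). Point: midway between the bars, at the height of their axes, 32 mm above the underside; z up. Can be gripped across both bars at mid-length. Bare if its hook is absent
- hook1_tab (a point): hook like hook0. At the start each present hook hangs in the bracket of its number: collar on both bars, shank between them, arm crosswise (within 20 degrees) under one bar, 17 mm below it, the tip outside that bar and 7 mm lower than it. Lifted straight it catches the bar and brings the bracket along. May be absent (its bracket is then bare)
- bracket2_mid (a point): bright steel bracket standing on the bench, 96 mm long (x), 0.35 kg: end plates 8 x 46 mm, 42 mm high at x = -44 and +44 mm, joined by two level 10 mm round bars along x, 28 mm apart between centres (18 mm gap, 38 mm over both). Point: midway between the bars, at the height of their axes, 32 mm above the underside; z up. Can be gripped across both bars at mid-length. Bare if its hook is absent
- hook2_tab (a point): hook like hook0 and hung like hook1. Held low (lifted less than 5 mm) and turned about the vertical, either way, until its arm lies along the bars, it can be lifted out through the gap between them: the arm's bottom clears the bars' tops after a lift of 35 mm. May be absent
- bollard0_mid (a point): small aluminium mooring bollard standing on the bench, 95 mm tall, 0.4 kg: round foot 64 mm wide, 12 mm thick; neck 30 mm diameter up to 80 mm; head 40 mm diameter above. Point: on its axis half-way up, 47.5 mm above its underside; z up. One of the two may be absent
- bollard1_mid (a point): small aluminium mooring bollard standing on the bench, 95 mm tall, 0.4 kg: round foot 64 mm wide, 12 mm thick; neck 30 mm diameter up to 80 mm; head 40 mm diameter above. Point: on its axis half-way up, 47.5 mm above its underside; z up. One of the two may be absent
- scraper: bystander, leave it alone: triangular paint scraper with a wooden handle, 220 mm long, lying at the bench's far side; origin on its axis at its underside, where the handle ends
- tin: bystander, leave it alone: flat round steel tin with a brass lid, 74 mm diameter, 34 mm tall; origin at the centre of its underside
Things that resemble listed ones, but are neither listed nor needed, are in the scene too. Leave any brown look-alike of the part that bears bracket0_mid alone.

How it is judged:
On the way:
1. all hooks lie in the larger far pocket and all brackets stand in the near pocket while every bollard is still outside the tray (x of hook0_tab in the frame of tray between 0 and 0.125 m and y of hook0_tab in the frame of tray between -0.165 and 0.012 m and z of each of hook0_tab, hook1_tab, hook2_tab in the frame of tray below 0.1 m and x of hook1_tab in the frame of tray between 0 and 0.125 m and y of hook1_tab in the frame of tray between -0.165 and 0.012 m and x of hook2_tab in the frame of tray between 0 and 0.125 m and y of hook2_tab in the frame of tray between -0.165 and 0.012 m and x of bracket0_mid in the frame of tray between -0.125 and 0 m and y of bracket0_mid in the frame of tray between -0.16 and 0.16 m and z of each of bracket0_mid, bracket1_mid, bracket2_mid in the frame of tray below 0.045 m and angle between each of bracket0_mid, bracket1_mid, bracket2_mid's own z axis and vertical below 0.15 rad and x of bracket1_mid in the frame of tray between -0.125 and 0 m and y of bracket1_mid in the frame of tray between -0.16 and 0.16 m and x of bracket2_mid in the frame of tray between -0.125 and 0 m and y of bracket2_mid in the frame of tray between -0.16 and 0.16 m and (x of bollard0_mid in the frame of tray below -0.13 m or x of bollard0_mid in the frame of tray above 0.13 m or y of bollard0_mid in the frame of tray below -0.17 m or y of bollard0_mid in the frame of tray above 0.17 m) and (x of bollard1_mid in the frame of tray below -0.13 m or x of bollard1_mid in the frame of tray above 0.13 m or y of bollard1_mid in the frame of tray below -0.17 m or y of bollard1_mid in the frame of tray above 0.17 m)), for 0.2 s.
At the end, for the whole second after the job is handed in: each hook's tab centre is over the larger far pocket and lower than 100 mm above the tray's underside, each bracket stands in the near pocket on its floor (tilt under 0.15 rad), each bollard stands upright in the smaller far pocket on its floor (tilt under 0.15 rad), and all are at rest (x of hook0_tab in the frame of tray between 0 and 0.125 m and y of hook0_tab in the frame of tray between -0.165 and 0.012 m and z of each of hook0_tab, hook1_tab, hook2_tab in the frame of tray below 0.1 m and x of hook1_tab in the frame of tray between 0 and 0.125 m and y of hook1_tab in the frame of tray between -0.165 and 0.012 m and x of hook2_tab in the frame of tray between 0 and 0.125 m and y of hook2_tab in the frame of tray between -0.165 and 0.012 m and x of bracket0_mid in the frame of tray between -0.125 and 0 m and y of bracket0_mid in the frame of tray between -0.16 and 0.16 m and z of each of bracket0_mid, bracket1_mid, bracket2_mid in the frame of tray below 0.045 m and angle between each of bracket0_mid, bracket1_mid, bracket2_mid, bollard0_mid, bollard1_mid's own z axis and vertical below 0.15 rad and x of bracket1_mid in the frame of tray between -0.125 and 0 m and y of bracket1_mid in the frame of tray between -0.16 and 0.16 m and x of bracket2_mid in the frame of tray between -0.125 and 0 m and y of bracket2_mid in the frame of tray between -0.16 and 0.16 m and x of bollard0_mid in the frame of tray between 0 and 0.125 m and y of bollard0_mid in the frame of tray between 0.0125 and 0.16 m and z of each of bollard0_mid, bollard1_mid in the frame of tray below 0.06 m and x of bollard1_mid in the frame of tray between 0 and 0.125 m and y of bollard1_mid in the frame of tray between 0.0125 and 0.16 m and linear speed of each of hook0, hook1, hook2, bracket0, bracket1, bracket2, bollard0, bollard1 below 0.03 m/s); the robot touches nothing.
It fails at once if a bystander (scraper, tin) is moved by more than 30 mm (distance of any of scraper, tin from where it was at the start of the episode above 0.03 m).
Of hook0, hook1, hook2 only 2 to 3 are there at a start; the rules pass over those that are not, and their reading is None.
Of bollard0, bollard1 only 1 to 2 are there at a start; the rules pass over those that are not, and their reading is None.
At some moment in a run one of bollard0, bollard1 may be knocked a few centimetres aside while the robot is not near it.
It also fails if it takes over 210 s, if anything falls off the work surface, if the arm or the gripper's body presses on something with over 40 N, if the wrist force passes 120 N, or if a joint passes its speed limit or range.

ROBOT

A 6-joint arm with a two-finger parallel gripper is mounted at the origin on the work surface. World frame = base frame: x ahead of the robot, y to its left, z up, the work surface at z = 0. Lengths are in m, angles in rad, forces in N, time in s.
With the tool pointing down it reaches from about 0.275 to 0.825 m from the base axis. Payload 5.2 kg.
Tool frame: the origin (TCP) lies at the very end of the fingers, on their centre line; the grasp point (between the pads) lies 19 mm behind it; z points along the fingers, y is the direction in which the jaws open and shut (so a half turn about z gives the same grasp; the last joint's range is limited). The gripper opens to 93 mm and grips with 3 to 60 N. Pads are 15 mm wide; open, the fingers measure 128 mm over their backs; the gripper's body (75 mm by 188 mm) begins 65 mm behind the grasp point.
Start: joints at [1.119, 0.259, 1.535, -0, 1.348, -0.203], TCP at [0.135, 0.533, 0.219] pointing down, gripper open.
Joint ranges: [-3.14, 3.14], [-0.91, 2.08], [0.19, 2.58], [-1.22, 4.36], [0.22, 2.71], [-3.12, 3.12]. Speed limits (rad/s): [2.57, 2.57, 3.14, 3.14, 3.14, 3.14].

INTERFACE

Orientations are given as a unit quaternion [w, x, y, z].
In Python, from workcell import env, optics, nets gives the robot as it stands. The module is installed in compiled form; this text tells all that it offers.
- The arm moves only by the tool arm_command, never from a script. Its argument "targets" is a list of rows, each an object with "offset": the shift along the world's x, y, z in mm, a list of three; "turn": the turn about the world's z in rad; "grip": the opening in per cent of the stroke, from 0 (shut) to 100 (fully open). In form: [{"offset": [dx, dy, dz], "turn": turn, "grip": grip}, ...]. A call has 1 to 20 rows; each row is the pose to reach, as a shift and turn from the pose commanded when the call began; what a row does not reach only later rows make up. A row lasts 1/12 s, in which the tool goes at most 41.7 mm and 7.16 degrees, less where a joint would pass 70% of its speed; a pose out of reach is approached as far as the arm can. A call with a gripper value outside its range is refused whole. The fingers move at their own pace and stop on an object; "force" is the grip in N (left out, the last holds). Time passes only in rows, so rows that repeat a pose let the fingers close. It gives the time, the measured TCP pose, the force and the opening at its end, in the units of the state.
- env.get_obs(): the state, without advancing time (a new reading comes with each control period).
- optics.capture(name): name is "scene" or "side" or "wrist"; returns the picture (420x560x3 uint8, red, green, blue); there is no depth.
- optics.calibration(name): a dict with "fx", "fy", "cx", "cy" (pixels), "R" (3x3) and "t" (3): a world point X has camera coordinates R X + t. Camera axes: x right, y down, z forward; pixel columns grow to the right and rows downward; lengths in m; the calibration is good to about 2 mm. A picture is of the moment at which its call begins: read the wrist's pose just before it. calibration takes no time and is no camera call; for the wrist camera it gives the pose at the moment of the call.
- env.job_done(): hands the job in, once; it reports no verdict.
Trained networks look in the newest picture that a camera, given by its name, has taken for a name from the list of things; names that differ only in an ending like _2 or _b are one class to them, and where a whole thing is asked for, a point or a joint stands for the part that bears it (a point fixed in the world has none). Each returns a list of dicts, best first, with "score" (0 to 1); they miss things now and then, are a little off and sometimes report something else, mostly with a low value. They report only what shows in the picture. A call takes as long as a camera call. They do not tell look-alikes from the thing itself.
- nets.silhouettes(camera, target): "mask" (420x560 bool, what is visible of it).
- nets.tip_of(camera, target): "at" ([x, y, z] in m, in the coordinates of the camera as it stood for that picture, good to about 4 mm: a listed point, or the origin of a listed thing).
The state is a dict: "clock": time; "joints": joint angles; "dq": joint speeds; "tau": joint torques, N m; "tool_pos": TCP position; "ee_rot": TCP orientation; "wrist_force": force on the tool from outside, world axes, zero at the start; "wrist_torque": the same for the moment, N m; "opening": finger opening in m.
Only numpy, scipy, OpenCV 4.12 (cv2) and the standard library are available. Lean on these libraries where they do the work, as an engineer would, in place of code of your own. Each camera call takes 0.05 s, during which the arm holds its last target.

## Working session

There is one attempt and no reset: what is moved stays moved. The work goes in short steps, Python scripts to look and compute and a tool call to move; the robot and the scene stay as the last step left them, time stands still between calls to the robot, and variables do not carry over. Pictures are saved under pics/ and viewed, and the job is handed in when it is done.

Besides the shell and the picture viewer there is one more tool, called after "Call:" as a command line: name --argument value ..., lists and objects as JSON in quotes. arm_command: Moves the arm, as the interface text tells. Its arguments: {"type":"object","properties":{"targets":{"type":"array","items":{"type":"object","properties":{"offset":{"type":"array","items":{"type":"number"}},"turn":{"type":"number"},"grip":{"type":"number"}}}},"force":{"type":"number"}},"required":["targets"]}

```bash
mkdir -p pics; ls; python3 - <<'E'
from workcell import env, optics, nets
import cv2
o=env.get_obs(); print({k:(o[k]) for k in o})
for n in ["scene","side","wrist"]:
    im=optics.capture(n); cv2.imwrite(f"pics/a_{n}.png",im[:,:,::-1])
    c=optics.calibration(n); print(n,c)
E
```

```text
pics
{'clock': 0.0, 'joints': array([ 1.11919870e+00,  2.59348746e-01,  1.53609466e+00, -1.13413983e-05,
        1.34799601e+00, -2.02797497e-01]), 'dq': array([ 0.00079466, -0.00325942, -0.00044957,  0.00065058,  0.00030745,
        0.00184802]), 'tau': array([ 7.24991296e-04, -4.37306499e+01, -2.84013730e+01,  7.17786723e-02,
        4.10303241e-02, -1.01938404e-04]), 'tool_pos': array([0.13516531, 0.53255998, 0.21780998]), 'ee_rot': array([-2.91529578e-04,  1.24078154e-01,  9.92272019e-01, -8.76168798e-04]), 'wrist_force': array([-0.30448138,  0.03017975, -0.77885404]), 'wrist_torque': array([-0.01260163,  0.04490028,  0.00907847]), 'opening': 0.093214915934818}
scene {'fx': 440.59746488468954, 'fy': 440.59746488468954, 'cx': 283.1312409035837, 'cy': 207.56299206976706, 'R': array([[-0.42992363,  0.90259683,  0.02201456],
       [ 0.49431072,  0.25571337, -0.83082344],
       [-0.75552801, -0.3463086 , -0.55610051]]), 't': array([ 0.17860441, -0.22744261,  1.40404974])}
side {'fx': 492.15423624044035, 'fy': 492.15423624044035, 'cx': 281.5402293203423, 'cy': 212.32215559789677, 'R': array([[ 0.80472401, -0.593538  ,  0.01148474],
       [-0.27693792, -0.39244628, -0.87709253],
       [ 0.52509489,  0.70263686, -0.48018413]]), 't': array([-0.41957843,  0.25911278,  0.95056761])}
wrist {'fx': 369.41374072602156, 'fy': 369.41374072602156, 'cx': 282.45457220866746, 'cy': 207.11881262787628, 'R': array([[ 2.45148445e-01,  9.69485285e-01, -7.22497607e-04],
       [ 9.39698894e-01, -2.37433080e-01,  2.46153452e-01],
       [ 2.38470604e-01, -6.10230661e-02, -9.69230600e-01]]), 't': array([-0.54769113, -0.02870237,  0.38877932])}
```

View pics/a_scene.png

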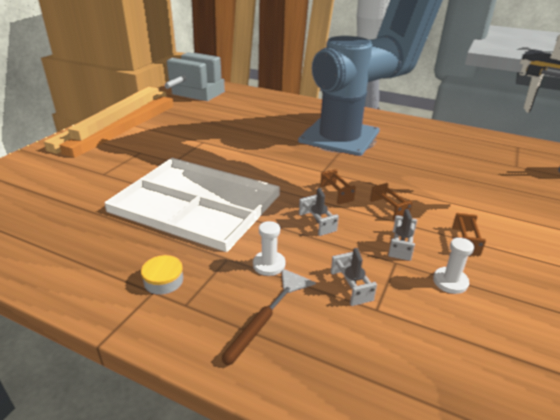

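View pics/a_side.png

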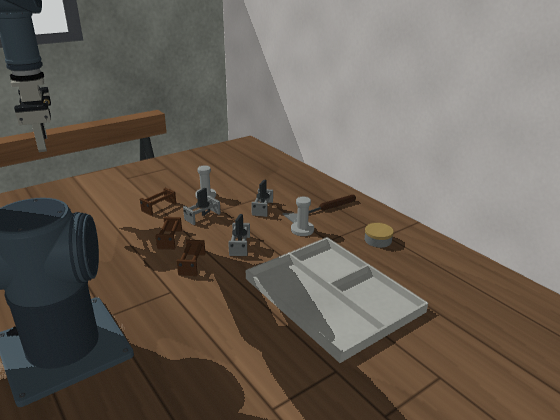

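View pics/a_wrist.png

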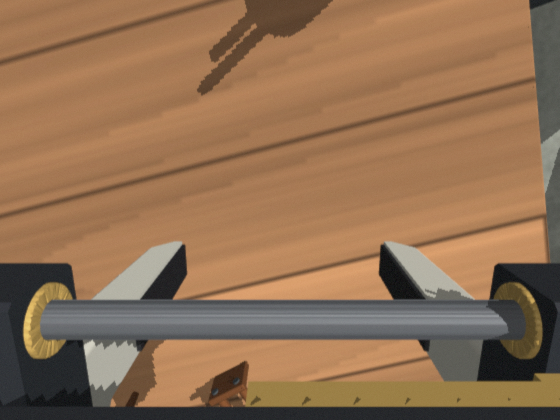

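The scene picture shows three hooked steel brackets near pixels (320,210), (403,235) and (355,275). There are bollards at (268,248) and (456,265), three brown look-alikes, the tray at (195,200), the tin at (163,274) and the scraper at (265,315). Next I'll measure these with the nets.

```bash
cat > h.py <<'E'
from workcell import env, optics, nets
import numpy as np, cv2
def toworld(p,c): return c["R"].T@(np.array(p)-c["t"])
def proj(X,c):
    q=c["R"]@np.array(X)+c["t"]; return np.array([c["fx"]*q[0]/q[2]+c["cx"], c["fy"]*q[1]/q[2]+c["cy"]])
def ray(uv,c,z):
    d=c["R"].T@np.array([(uv[0]-c["cx"])/c["fx"],(uv[1]-c["cy"])/c["fy"],1.]); o=-c["R"].T@c["t"]
    return o+d*(z-o[2])/d[2]
def look(n,f=None):
    c=optics.calibration(n); im=optics.capture(n)
    if f: cv2.imwrite(f,im[:,:,::-1])
    return c,im
E
python3 - <<'E'
from h import *
np.set_printoptions(precision=4,suppress=True)
for n in ["scene","side"]:
    c,im=look(n)
    for t in ["tray","hook0_tab","bracket0_mid","bollard0_mid","tin","scraper","bracket_pocket","hook_pocket","bollard_pocket"]:
        for r in nets.tip_of(n,t)[:6]:
            X=toworld(r["at"],c); print(n,t,round(r["score"],2),X, proj(X,c).round())
E
```

```text
scene tray 0.63 [ 0.528  -0.1765 -0.0003] [197. 203.]
scene hook0_tab 0.77 [0.4728 0.114  0.0613] [319. 201.]
scene bracket0_mid 0.85 [0.4711 0.112  0.0328] [318. 211.]
scene bracket0_mid 0.71 [0.3349 0.2425 0.0326] [390. 196.]
scene bracket0_mid 0.71 [0.3317 0.1058 0.0324] [336. 182.]
scene bollard0_mid 0.82 [0.5403 0.417  0.0469] [456. 265.]
scene bollard0_mid 0.73 [ 0.4724 -0.1782  0.0061] [209. 190.]
scene tin 0.94 [ 0.784  -0.0787  0.0054] [162. 279.]
scene tin 0.44 [ 0.7752  0.1378 -0.0015] [266. 317.]
scene scraper 0.67 [0.7729 0.1359 0.002 ] [265. 315.]
scene scraper 0.18 [ 0.5894 -0.2494  0.0054] [156. 206.]
scene bracket_pocket 0.75 [ 0.472  -0.181   0.0078] [208. 189.]
scene hook_pocket 0.59 [ 0.5866 -0.2517  0.0047] [156. 205.]
scene bollard_pocket 0.83 [ 0.5895 -0.0915  0.0007] [213. 225.]
scene bollard_pocket 0.49 [0.7745 0.1388 0.0047] [266. 315.]
side tray 0.9 [ 0.5321 -0.1859 -0.0048] [335. 297.]
side hook0_tab 0.78 [0.4722 0.1117 0.0623] [240. 224.]
side bracket0_mid 0.96 [0.3279 0.1061 0.0342] [191. 253.]
side bracket0_mid 0.86 [0.3342 0.2397 0.0324] [169. 229.]
side bracket0_mid 0.7 [0.386  0.4271 0.0351] [157. 196.]
side bracket0_mid 0.63 [0.4701 0.112  0.0295] [240. 235.]
side bollard0_mid 0.73 [0.5348 0.4161 0.0439] [204. 183.]
side bollard0_mid 0.51 [0.6264 0.2531 0.0319] [259. 198.]
side tin 0.87 [ 0.7825 -0.0787 -0.0024] [378. 241.]
side scraper 0.88 [ 0.7739  0.1393 -0.0008] [322. 209.]
side bracket_pocket 0.64 [ 0.467  -0.1776  0.0041] [310. 303.]
side bracket_pocket 0.15 [0.6393 0.2502 0.0632] [263. 188.]
side hook_pocket 0.89 [ 0.5896 -0.2547  0.0067] [376. 299.]
side bollard_pocket 0.94 [ 0.588  -0.0883  0.0077] [325. 264.]
side bollard_pocket 0.49 [ 0.7842 -0.0763 -0.0009] [378. 240.]
```

```bash
python3 - <<'E'
from h import *
np.set_printoptions(precision=4,suppress=True)
for n in ["scene","side"]:
    c,im=look(n)
    for t in ["hook1_tab","hook2_tab","bracket1_mid","bracket2_mid","bollard1_mid"]:
        for r in nets.tip_of(n,t)[:6]:
            X=toworld(r["at"],c); print(n,t,round(r["score"],2),X, proj(X,c).round())
    big=cv2.resize(im[130:330,250:500] if n=="scene" else im[150:300,120:400],None,fx=3 if n=="scene" else 2.8,fy=3 if n=="scene" else 2.8,interpolation=cv2.INTER_CUBIC)
    cv2.imwrite(f"pics/b_{n}.png",big[:600,:800,::-1])
# tray corners by reprojection overlay
c,im=look("scene")
im=im[:,:,::-1].copy()
for sx in (-1,1):
  for sy in (-1,1):
    p=proj([0.530+sx*.125,-0.178+sy*.1625,0.025],c); cv2.circle(im,tuple(int(round(v)) for v in p),1,(0,0,255),-1)
cv2.imwrite("pics/b_tray.png",cv2.resize(im[150:250,90:290],None,fx=4,fy=4))
E
```

```text
scene hook2_tab 0.66 [0.6366 0.253  0.0645] [357. 262.]
scene bracket2_mid 0.74 [0.6336 0.2463 0.0355] [353. 272.]
scene bollard1_mid 0.79 [0.6511 0.0799 0.0427] [269. 248.]
side hook1_tab 0.74 [0.4647 0.3062 0.0606] [201. 197.]
side hook2_tab 0.64 [0.6359 0.2569 0.063 ] [261. 187.]
side bracket1_mid 0.61 [0.4655 0.3037 0.0308] [202. 207.]
side bracket1_mid 0.3 [ 0.7811 -0.0783 -0.0032] [378. 241.]
side bracket2_mid 0.81 [0.6283 0.2489 0.0299] [261. 199.]
side bollard1_mid 0.72 [0.6504 0.0864 0.05  ] [301. 213.]
```

View pics/b_scene.png

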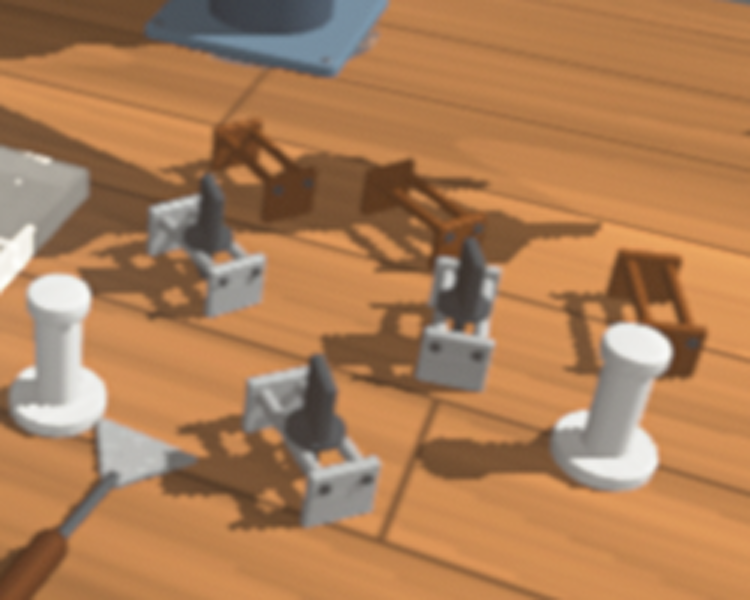

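View pics/b_side.png

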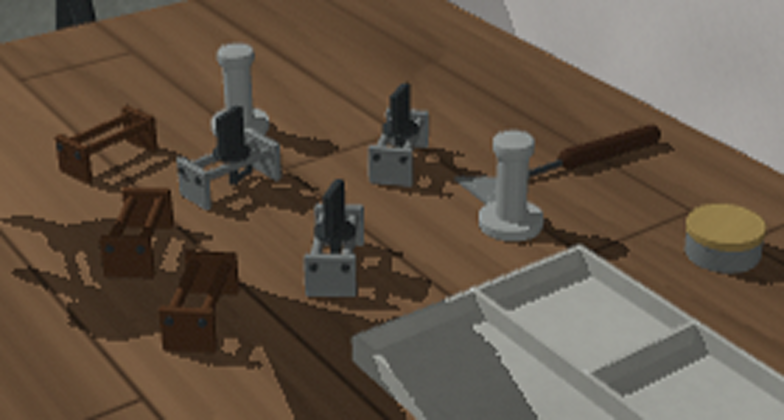

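View pics/b_tray.png

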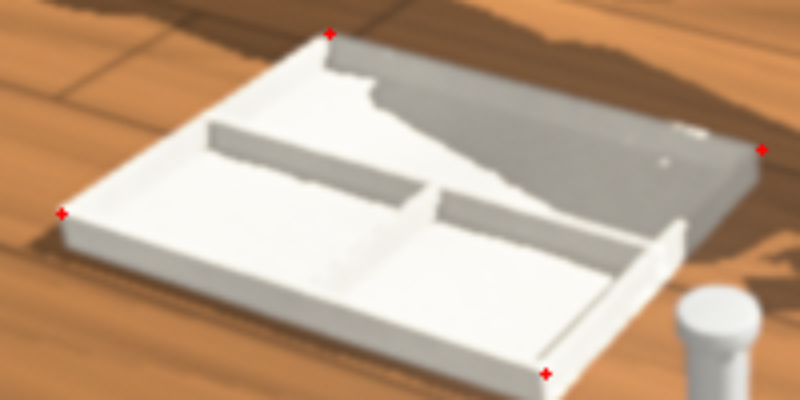

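```bash
python3 - <<'E'
from h import *
np.set_printoptions(precision=4,suppress=True)
c=optics.calibration("wrist");o=env.get_obs()
C=-c["R"].T@c["t"];print(C,C-o["tool_pos"])
y=np.array([.246,.969,0]);x=np.array([-.969,.246,0])
print("cam in tool x,y",(C-o["tool_pos"])@x,(C-o["tool_pos"])@y)
# where the view centre hits z=.06 for current height
for uv in [(280,120),(280,210),(280,20)]: 
  d=ray(uv,c,.06)-o["tool_pos"];print(uv,d@x,d@y)
E
```

```text
[0.0686 0.5481 0.3841] [-0.0668  0.015   0.1654]
cam in tool x,y 0.06840374489475456 -0.0019347408097040175
(280, 120) 0.06276828633046458 -0.0038213821180194856
(280, 210) -0.01667778934619581 -0.0038765051890238254
(280, 20) 0.14081506168607008 -0.0037672299411757016
```

Call:
arm_command --targets '[{"offset": [500, -310, 70], "turn": 0.25, "grip": 100}, {"offset": [500, -310, 70], "turn": 0.25, "grip": 100}, {"offset": [500, -310, 70], "turn": 0.25, "grip": 100}, {"offset": [500, -310, 70], "turn": 0.25, "grip": 100}, {"offset": [500, -310, 70], "turn": 0.25, "grip": 100}, {"offset": [500, -310, 70], "turn": 0.25, "grip": 100}, {"offset": [500, -310, 70], "turn": 0.25, "grip": 100}, {"offset": [500, -310, 70], "turn": 0.25, "grip": 100}, {"offset": [500, -310, 70], "turn": 0.25, "grip": 100}, {"offset": [500, -310, 70], "turn": 0.25, "grip": 100}, {"offset": [500, -310, 70], "turn": 0.25, "grip": 100}, {"offset": [500, -310, 70], "turn": 0.25, "grip": 100}, {"offset": [500, -310, 70], "turn": 0.25, "grip": 100}, {"offset": [500, -310, 70], "turn": 0.25, "grip": 100}, {"offset": [500, -310, 70], "turn": 0.25, "grip": 100}, {"offset": [500, -310, 70], "turn": 0.25, "grip": 100}, {"offset": [500, -310, 70], "turn": 0.25, "grip": 100}, {"offset": [500, -310, 70], "turn": 0.25, "grip": 100}, {"offset": [500, -310, 70], "turn": 0.25, "grip": 100}, {"offset": [500, -310, 70], "turn": 0.25, "grip": 100}]'

```text
clock: 3.47
tool_pos: [0.6342, 0.2243, 0.2891]
ee_rot: [0.0, -0.002, 1.0, 0.0]
wrist_force: [0.4, -0.2, -0.4]
opening: 0.0928
```

```bash
python3 - <<'E'
from h import *
np.set_printoptions(precision=4,suppress=True)
o=env.get_obs();print(o["clock"],o["tool_pos"],o["ee_rot"],o["joints"])
c,im=look("wrist","pics/c.png")
for t in ["hook0_tab","bracket0_mid"]:
        for r in nets.tip_of("wrist",t)[:6]:
            X=toworld(r["at"],c); print(t,round(r["score"],2),X, proj(X,c).round())
E
```

```text
3.4667 [0.6342 0.2243 0.2891] [ 0.0001 -0.0015  1.      0.0001] [ 0.1744  0.4569  1.0791  0.0002  1.6055 -1.3994]
hook0_tab 0.59 [0.4657 0.1107 0.0631] [166.   5.]
bracket0_mid 0.7 [0.6356 0.2438 0.029 ] [300. 175.]
```

View pics/c.png

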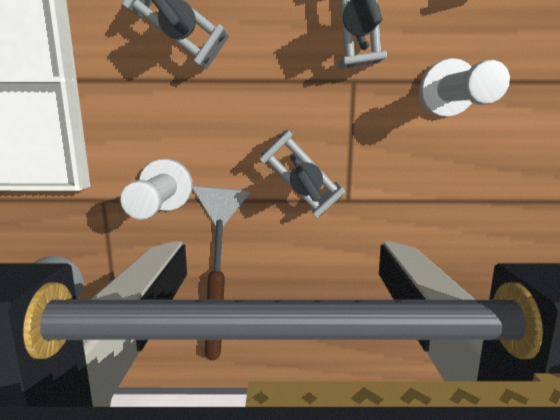

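```bash
python3 - <<'E'
import cv2
im=cv2.imread("pics/c.png")
cv2.imwrite("pics/c2.png",cv2.resize(im[120:225,245:365],None,fx=5,fy=5,interpolation=cv2.INTER_CUBIC))
E
```

```text
(no output)
```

View pics/c2.png

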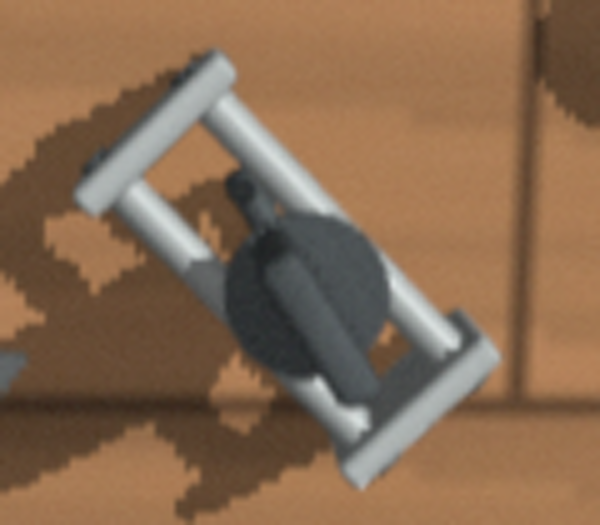

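Call:
arm_command --targets '[{"offset": [-40, 0, 0], "turn": 0}, {"offset": [-80, 0, 0], "turn": 0}, {"offset": [-120, 0, 0], "turn": 0}, {"offset": [-120, 0, 0], "turn": 0}, {"offset": [-120, 0, 0], "turn": 0}, {"offset": [-120, 0, 0], "turn": 0}]'

```text
validation failed for argument at $.ta...
```

```bash
python3 - <<'E'
from h import *
np.set_printoptions(precision=4,suppress=True)
o=env.get_obs();print(o["clock"],o["tool_pos"],o["ee_rot"],o["joints"])
c,im=look("wrist","pics/d.png")
for t in ["hook0_tab","hook1_tab","bracket0_mid","bracket1_mid"]:
        for r in nets.tip_of("wrist",t)[:6]:
            X=toworld(r["at"],c); print(t,round(r["score"],2),X, proj(X,c).round())
b=im[60:180,100:450,::-1]
cv2.imwrite("pics/d2.png",cv2.resize(b[:,:200],None,fx=4,fy=4,interpolation=cv2.INTER_CUBIC))
cv2.imwrite("pics/d3.png",cv2.resize(b[:,180:],None,fx=4,fy=4,interpolation=cv2.INTER_CUBIC))
E
```

```text
3.6167 [0.6347 0.224  0.2891] [ 0.0002 -0.0013  1.      0.0001] [ 0.1738  0.4573  1.0784  0.      1.6054 -1.3996]
hook0_tab 0.69 [0.4699 0.1116 0.0631] [168.  10.]
hook1_tab 0.63 [0.4663 0.3034 0.0607] [367.   7.]
```

View pics/d.png

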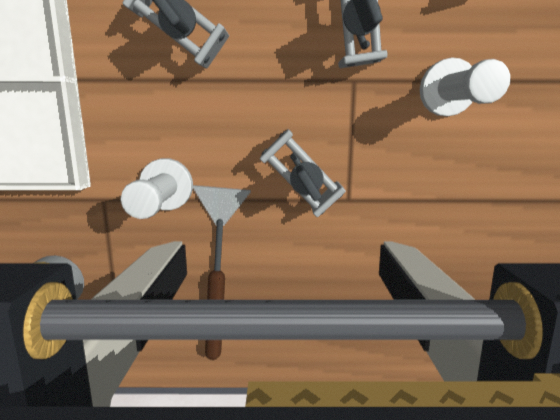

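View pics/d2.png

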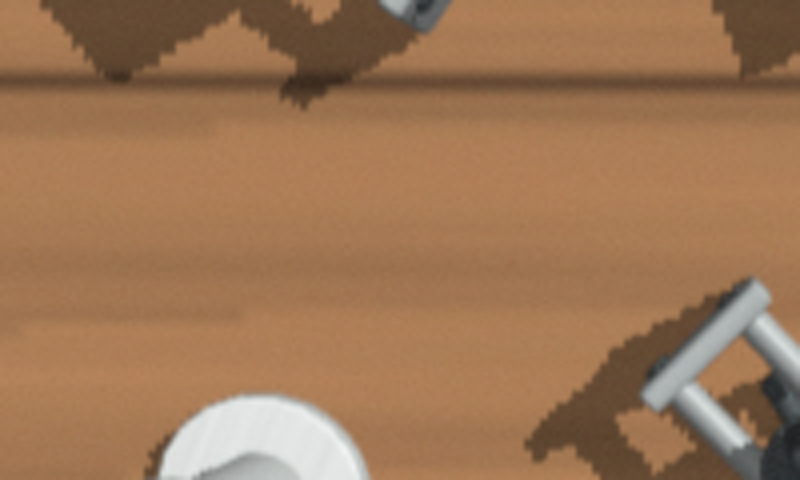

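View pics/d3.png

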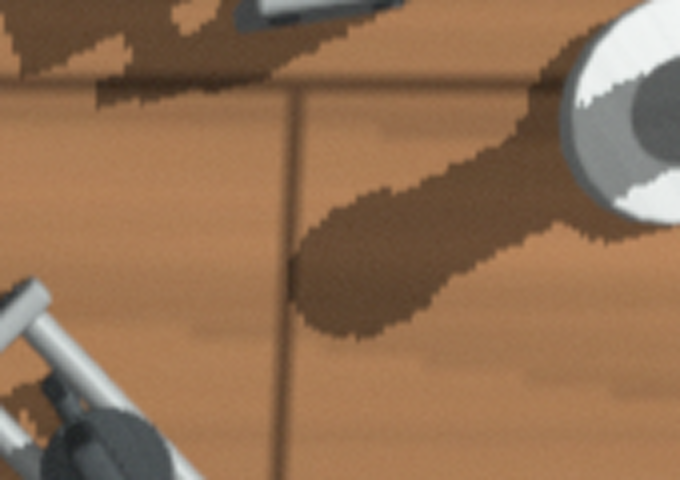

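Call:
arm_command --targets '[{"offset": [-40, 0, -20], "turn": 0, "grip": 100}, {"offset": [-80, 0, -40], "turn": 0, "grip": 100}, {"offset": [-110, 0, -60], "turn": 0, "grip": 100}, {"offset": [-110, 0, -60], "turn": 0, "grip": 100}, {"offset": [-110, 0, -60], "turn": 0, "grip": 100}, {"offset": [-110, 0, -60], "turn": 0, "grip": 100}]'

```text
clock: 4.37
tool_pos: [0.5263, 0.2233, 0.2297]
ee_rot: [0.001, -0.001, 1.0, 0.0]
wrist_force: [1.5, -0.1, 0.4]
opening: 0.0929
```

```bash
python3 - <<'E'
from h import *
np.set_printoptions(precision=4,suppress=True)
o=env.get_obs();print(o["clock"],o["tool_pos"],o["ee_rot"],o["joints"])
c,im=look("wrist","pics/e.png")
for t in ["hook0_tab","hook1_tab","bracket0_mid","bracket1_mid"]:
        for r in nets.tip_of("wrist",t)[:6]:
            X=toworld(r["at"],c); print(t,round(r["score"],2),X, proj(X,c).round())
E
```

```text
4.3667 [0.5263 0.2233 0.2297] [ 0.0012 -0.0007  1.      0.0002] [ 0.2062  0.2892  1.4663 -0.0001  1.3837 -1.3659]
hook0_tab 0.62 [0.4712 0.109  0.0651] [153. 128.]
hook0_tab 0.16 [0.4626 0.3055 0.0302] [370. 118.]
hook1_tab 0.88 [0.4678 0.3028 0.0609] [374. 125.]
bracket0_mid 0.64 [0.3856 0.4288 0.0289] [510.  32.]
bracket1_mid 0.92 [0.4623 0.3021 0.0284] [366. 118.]
```

View pics/e.png

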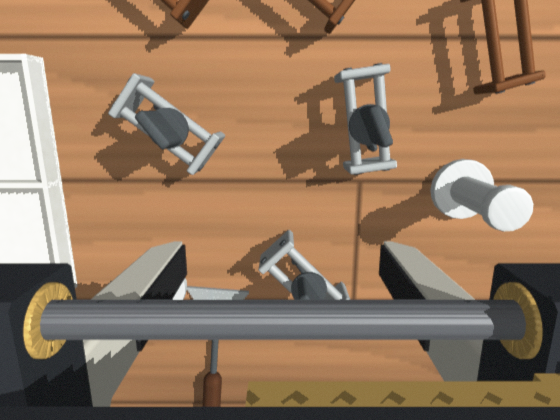

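```bash
python3 - <<'E'
import cv2
im=cv2.imread("pics/e.png")
a=cv2.resize(im[65:185,100:235],None,fx=5,fy=5,interpolation=cv2.INTER_CUBIC)
b=cv2.resize(im[55:185,310:430],None,fx=4.6,fy=4.6,interpolation=cv2.INTER_CUBIC)
cv2.imwrite("pics/e2.png",a);cv2.imwrite("pics/e3.png",b)
E
```

```text
(no output)
```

View pics/e2.png

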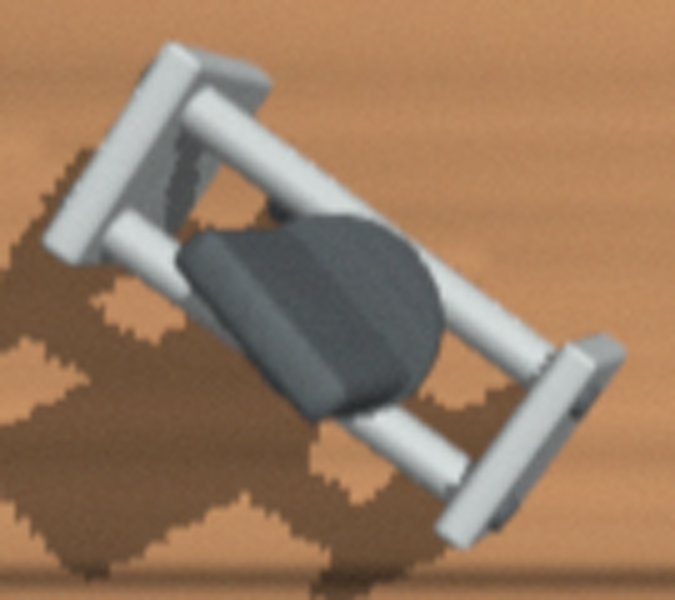

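View pics/e3.png

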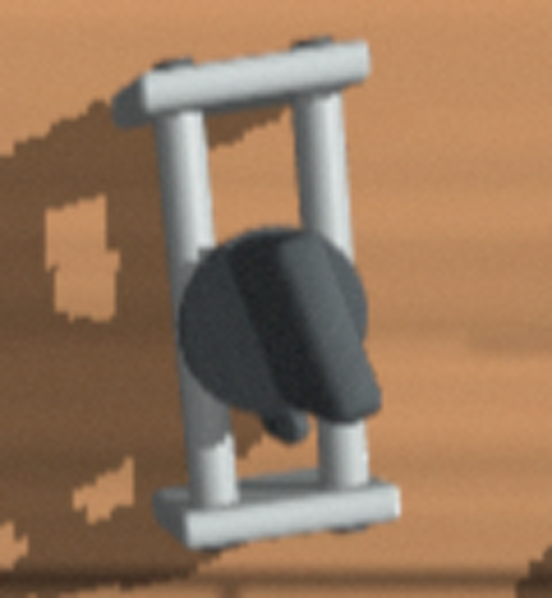

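```bash
cat > ov.py <<'E'
from h import *
def draw(im,c,br,hk):
    def L(pts,col):
        p=np.array([proj(q,c) for q in pts]); cv2.polylines(im,[np.round(p*16).astype(np.int32)],False,col,1,cv2.LINE_AA,4)
    for (x,y,a) in br:
        R=np.array([[np.cos(a),-np.sin(a)],[np.sin(a),np.cos(a)]])
        W=lambda u,v,z: np.r_[np.array([x,y])+R@[u,v],z]
        for s in (-1,1):
            L([W(s*44+d,e*23,.042*1) if 0 else W((s*44+d)/1e3,e*.023,.042) for d,e in [(-4,-1),(4,-1),(4,1),(-4,1),(-4,-1)]],(0,255,0))
            L([W(-.04,s*.014,.037),W(.04,s*.014,.037)],(0,255,0))
    for (x,y,a) in hk:
        R=np.array([[np.cos(a),-np.sin(a)],[np.sin(a),np.cos(a)]])
        W=lambda u,v,z: np.r_[np.array([x,y])+R@[u,v],z]
        L([W(d*.018,e*.005,.085) for d,e in [(-1,-1),(1,-1),(1,1),(-1,1),(-1,-1)]],(0,0,255))
        L([W(.019*np.cos(t),.019*np.sin(t),.041) for t in np.linspace(0,6.3,30)],(0,255,255))
        L([W(0,0,.037),W(0,0,.006),W(.026,0,.006),W(.026,0,.016)],(255,0,255))
    return im
E
python3 - <<'E'
from ov import *
c=optics.calibration("wrist");im0=cv2.imread("pics/e.png")
f=lambda u,v,ox,oy,s,z: ray((u/s+ox,v/s+oy),c,z)
a=f(122,150,100,65,5,.042);b=f(522,447,100,65,5,.042)
print("br0",(a+b)/2,np.arctan2(*(b-a)[1::-1]),np.linalg.norm(b-a))
br0=[*((a+b)/2)[:2],np.arctan2(*(b-a)[1::-1])]
a=f(245,78,310,55,4.6,.042);b=f(278,508,310,55,4.6,.042)
print("br1",(a+b)/2,np.arctan2(*(b-a)[1::-1]),np.linalg.norm(b-a))
br1=[*((a+b)/2)[:2],np.arctan2(*(b-a)[1::-1])]
# tab top ends, z=.085
a=f(200,255,100,65,5,.085);b=f(325,400,100,65,5,.085);print("h0",(a+b)/2,np.arctan2(*(b-a)[1::-1]),np.linalg.norm(b-a)); h0=[*((a+b)/2)[:2],np.arctan2(*(b-a)[1::-1])+np.pi]
a=f(297,240,310,55,4.6,.085);b=f(363,405,310,55,4.6,.085);print("h1",(a+b)/2,np.arctan2(*(b-a)[1::-1]),np.linalg.norm(b-a)); h1=[*((a+b)/2)[:2],np.arctan2(*(b-a)[1::-1])]
S=5
cs=dict(c);
big=cv2.resize(im0,None,fx=S,fy=S,interpolation=cv2.INTER_CUBIC)
for k in("fx","fy","cx","cy"): cs[k]=c[k]*S
cs["cx"]+=2;cs["cy"]+=2
draw(big,cs,[br0,br1],[h0,h1])
cv2.imwrite("pics/f0.png",big[65*S:185*S,100*S:235*S]);cv2.imwrite("pics/f1.png",big[60*S:178*S,310*S:430*S])
E
```

```text
br0 [0.47023154 0.11228648 0.042     ] 0.9164967526782768 0.08873522656251633
br1 [0.46521485 0.30034994 0.042     ] 0.13687204495354785 0.08539615227896659
h0 [0.47306696 0.11489301 0.085     ] 0.6712279573038485 0.029813516424768306
h1 [0.46846344 0.30315253 0.085     ] 0.44661224183511156 0.03183297364406989
```

View pics/f0.png

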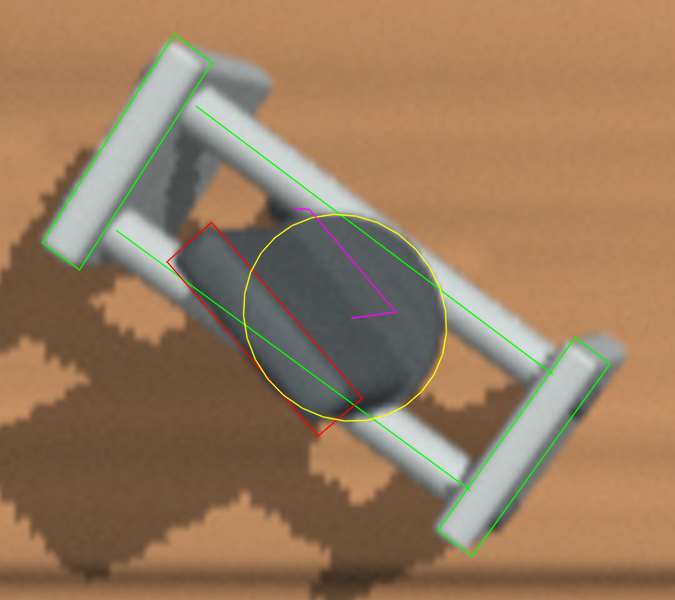

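View pics/f1.png

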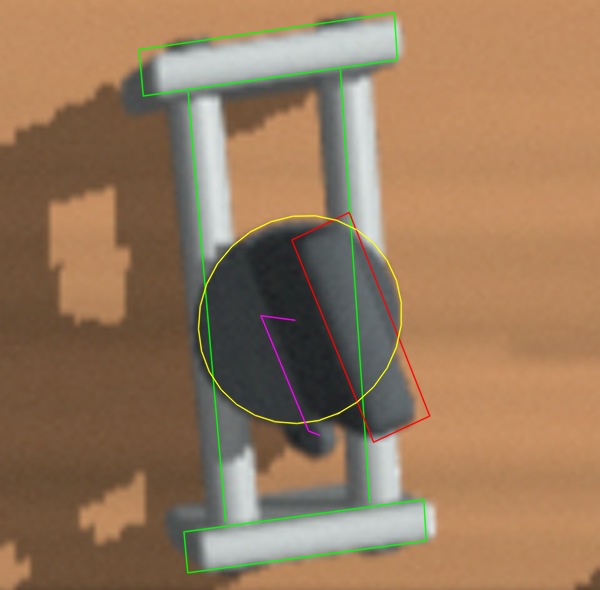

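```bash
python3 - <<'E'
from ov import *
S=5
tiles=[]
for n in("side","scene"):
  c,im=look(n); cs=dict(c)
  for k in("fx","fy","cx","cy"): cs[k]=c[k]*S
  cs["cx"]+=2;cs["cy"]+=2
  for hyp in (0,1.571):
    big=cv2.resize(im[:,:,::-1],None,fx=S,fy=S,interpolation=cv2.INTER_CUBIC)
    draw(big,cs,[(.470,.112,.916),(.465,.302,.137)],[(.472,.113,.7+np.pi+hyp),(.467,.303,.45+hyp)])
    for X in ((.47,.113,.04),(.466,.303,.04)):
        u,v=proj(X,cs).astype(int); tiles.append(big[v-150:v+150,u-100:u+100])
cv2.imwrite("pics/g.png",np.vstack([np.hstack(tiles[:4]),np.hstack(tiles[4:])]))
E
```

```text
(no output)
```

View pics/g.png

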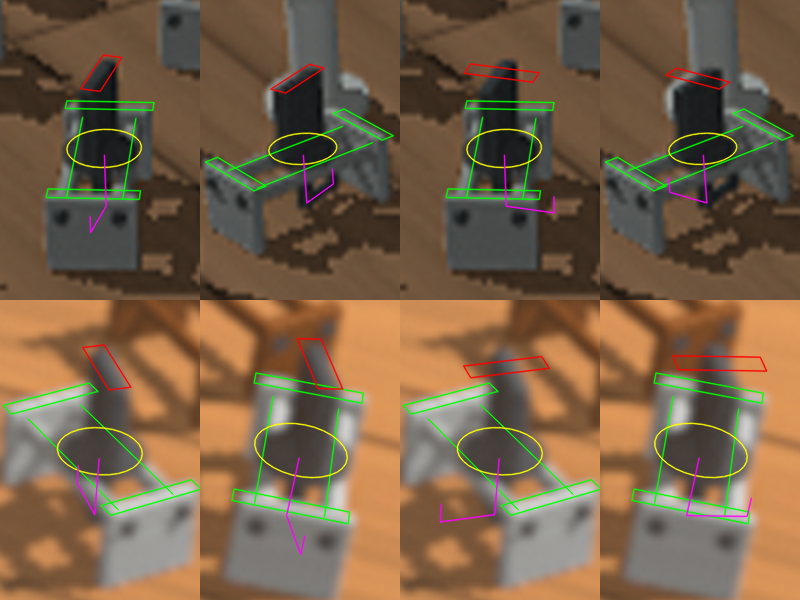

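The images show each hook's tab and arm only about 15–17° off its bars, not crosswise as the text says. I fitted the model overlays in three cameras and they agree. I'll grip each tab, turn it to line up with the bars, then lift. I'm starting with hook1.

Call:
arm_command --targets '[{"offset": [-30, 40, 0], "turn": 0.12, "grip": 65}, {"offset": [-59, 81, 0], "turn": 0.24, "grip": 65}, {"offset": [-59, 81, -40], "turn": 0.36, "grip": 65}, {"offset": [-59, 81, -80], "turn": 0.45, "grip": 65}, {"offset": [-59, 81, -110], "turn": 0.45, "grip": 65}, {"offset": [-59, 81, -110], "turn": 0.45, "grip": 65}, {"offset": [-59, 81, -110], "turn": 0.45, "grip": 65}, {"offset": [-59, 81, -110], "turn": 0.45, "grip": 65}]'

```text
clock: 5.38
tool_pos: [0.4681, 0.3045, 0.1205]
ee_rot: [0.001, -0.223, 0.975, 0.0]
wrist_force: [0.4, 0.3, -0.3]
opening: 0.061
```

```bash
python3 - <<'E'
from h import *
np.set_printoptions(precision=4,suppress=True)
o=env.get_obs();print(o["clock"],o["tool_pos"],o["ee_rot"],o["joints"])
q=o["ee_rot"];print("psi",np.arctan2(*[2*q[2]**2-1+2*q[0]**2, 2*(q[1]*q[2]-q[0]*q[3])]))
c,im=look("wrist","pics/h.png")
E
```

```text
5.3833 [0.4681 0.3045 0.1205] [ 0.0013 -0.2233  0.9748  0.0002] [ 0.377   0.3559  1.6532 -0.      1.1298 -1.6441]
psi 2.0211147287513374
```

View pics/h.png

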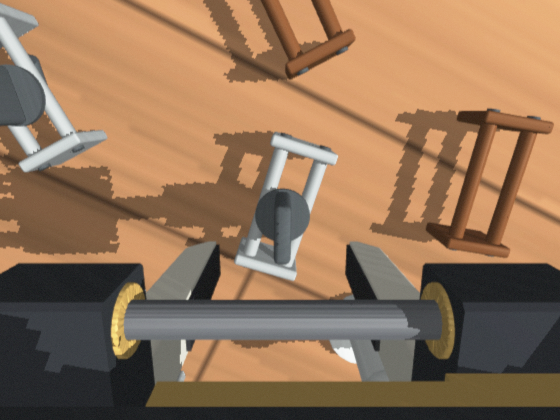

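The tab at column 283 is vertical in the image and centred between the fingers. I'll go down and grip.

Call:
arm_command --force 30 --targets '[{"offset": [-1, -1, -35], "turn": 0, "grip": 60}, {"offset": [-1, -1, -60], "turn": 0, "grip": 60}, {"offset": [-1, -1, -72], "turn": 0, "grip": 60}, {"offset": [-1, -1, -72], "turn": 0, "grip": 60}, {"offset": [-1, -1, -72], "turn": 0, "grip": 0}, {"offset": [-1, -1, -72], "turn": 0, "grip": 0}, {"offset": [-1, -1, -72], "turn": 0, "grip": 0}, {"offset": [-1, -1, -72], "turn": 0, "grip": 0}, {"offset": [-1, -1, -72], "turn": 0, "grip": 0}, {"offset": [-1, -1, -72], "turn": 0, "grip": 0}, {"offset": [-1, -1, -72], "turn": 0, "grip": 0}, {"offset": [-1, -1, -72], "turn": 0, "grip": 0}]'

```text
clock: 6.43
tool_pos: [0.4654, 0.3032, 0.0468]
ee_rot: [0.0, -0.224, 0.975, 0.0]
wrist_force: [-1.3, -0.1, 1.3]
opening: 0.01
```

```bash
python3 - <<'E'
from h import *
c,im=look("side");im=im[:,:,::-1]
cv2.imwrite("pics/i.png",cv2.resize(im[130:250,130:290],None,fx=4.5,fy=4.5,interpolation=cv2.INTER_CUBIC))
look("wrist","pics/i2.png")
E
```

```text
(no output)
```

View pics/i.png

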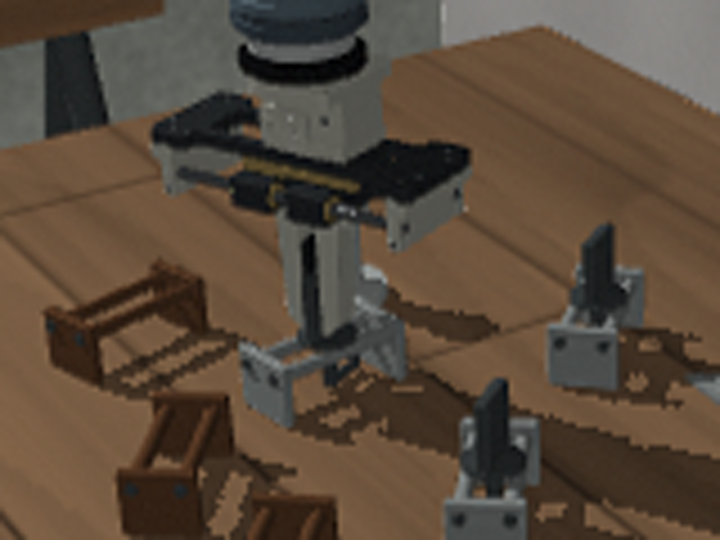

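View pics/i2.png

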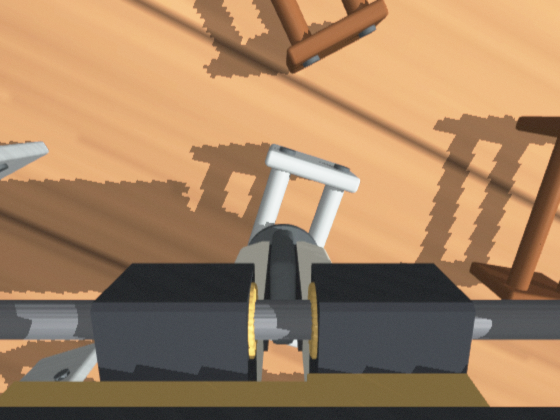

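Call:
arm_command --targets '[{"offset": [0, 0, 3], "turn": 0, "grip": 0}, {"offset": [0, 0, 3], "turn": 0, "grip": 0}, {"offset": [0, 0, 3], "turn": -0.06, "grip": 0}, {"offset": [0, 0, 3], "turn": -0.12, "grip": 0}, {"offset": [0, 0, 3], "turn": -0.18, "grip": 0}, {"offset": [0, 0, 3], "turn": -0.24, "grip": 0}, {"offset": [0, 0, 3], "turn": -0.31, "grip": 0}, {"offset": [0, 0, 3], "turn": -0.31, "grip": 0}, {"offset": [0, 0, 3], "turn": -0.31, "grip": 0}, {"offset": [0, 0, 3], "turn": -0.31, "grip": 0}]'

```text
clock: 7.37
tool_pos: [0.4653, 0.303, 0.0495]
ee_rot: [-0.0, -0.072, 0.997, -0.0]
wrist_force: [0.5, 0.8, -2.8]
opening: 0.0101
```

```bash
python3 - <<'E'
from h import *
c,im=look("side");im=im[:,:,::-1]
cv2.imwrite("pics/j.png",cv2.resize(im[130:250,130:290],None,fx=4.5,fy=4.5,interpolation=cv2.INTER_CUBIC))
look("wrist","pics/j2.png")
E
```

```text
(no output)
```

View pics/j2.png

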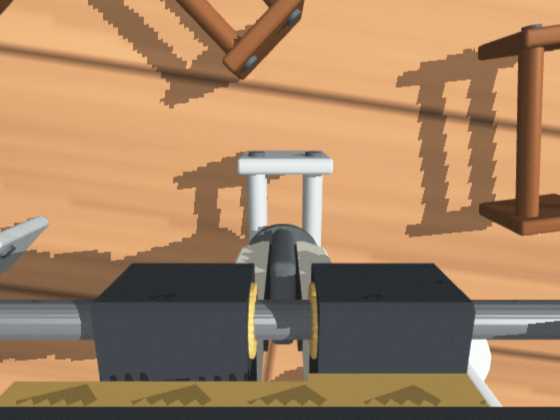

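The bars are now parallel to the tab and centred on it (columns 257 and 312, tab at 284). I'll lift.

Call:
arm_command --targets '[{"offset": [0, 0, 10], "turn": 0, "grip": 0}, {"offset": [0, 0, 20], "turn": 0, "grip": 0}, {"offset": [0, 0, 30], "turn": 0, "grip": 0}, {"offset": [0, 0, 40], "turn": 0, "grip": 0}, {"offset": [0, 0, 55], "turn": 0, "grip": 0}, {"offset": [0, 0, 80], "turn": 0, "grip": 0}, {"offset": [0, 0, 80], "turn": 0, "grip": 0}, {"offset": [0, 0, 80], "turn": 0, "grip": 0}]'

```text
clock: 8.13
tool_pos: [0.4667, 0.3036, 0.1318]
ee_rot: [0.002, -0.071, 0.998, 0.001]
wrist_force: [0.6, 0.1, -2.7]
opening: 0.0097
```

```bash
python3 - <<'E'
from h import *
c,im=look("side");im=im[:,:,::-1]
cv2.imwrite("pics/k.png",cv2.resize(im[90:250,100:310],None,fx=3.7,fy=3.7,interpolation=cv2.INTER_CUBIC))
E
```

```text
(no output)
```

View pics/k.png

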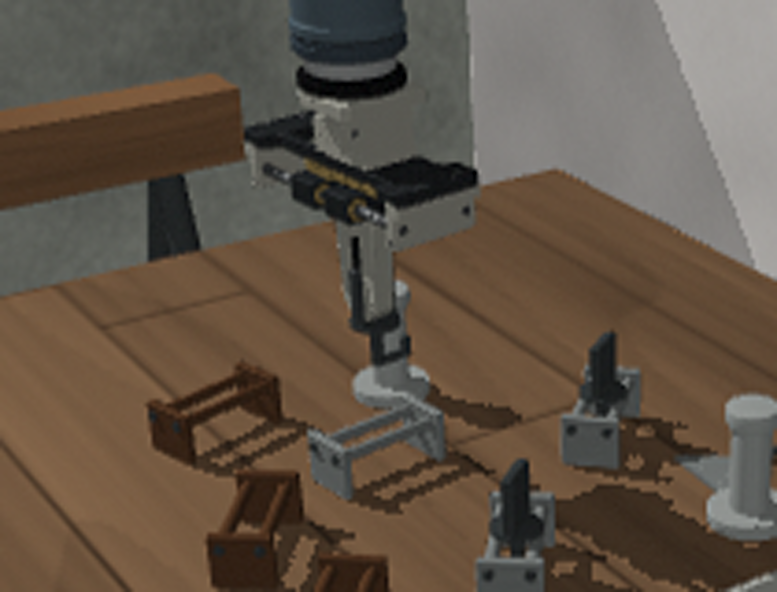

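Call:
arm_command --targets '[{"offset": [0, 0, 40], "turn": 0, "grip": 0}, {"offset": [7, -40, 40], "turn": 0, "grip": 0}, {"offset": [93, -556, 40], "turn": -0.14, "grip": 0}, {"offset": [93, -556, 40], "turn": -0.14, "grip": 0}, {"offset": [93, -556, 40], "turn": -0.14, "grip": 0}, {"offset": [93, -556, 40], "turn": -0.14, "grip": 0}, {"offset": [93, -556, 40], "turn": -0.14, "grip": 0}, {"offset": [93, -556, 40], "turn": -0.14, "grip": 0}, {"offset": [93, -556, 40], "turn": -0.14, "grip": 0}, {"offset": [93, -556, 40], "turn": -0.14, "grip": 0}, {"offset": [93, -556, 40], "turn": -0.14, "grip": 0}, {"offset": [93, -556, 40], "turn": -0.14, "grip": 0}, {"offset": [93, -556, 40], "turn": -0.14, "grip": 0}, {"offset": [93, -556, 40], "turn": -0.14, "grip": 0}, {"offset": [93, -556, 40], "turn": -0.14, "grip": 0}, {"offset": [93, -556, 40], "turn": -0.14, "grip": 0}, {"offset": [93, -556, 40], "turn": -0.14, "grip": 0}, {"offset": [93, -556, 40], "turn": -0.14, "grip": 0}, {"offset": [93, -556, 40], "turn": -0.14, "grip": 0}]'

```text
clock: 9.77
tool_pos: [0.5579, -0.2513, 0.1689]
ee_rot: [-0.001, -0.001, 1.0, 0.001]
wrist_force: [-0.2, 0.4, -1.4]
opening: 0.01
```

```bash
python3 - <<'E'
from h import *
c,im=look("side");im=im[:,:,::-1]
cv2.imwrite("pics/l.png",im)
E
```

```text
(no output)
```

View pics/l.png

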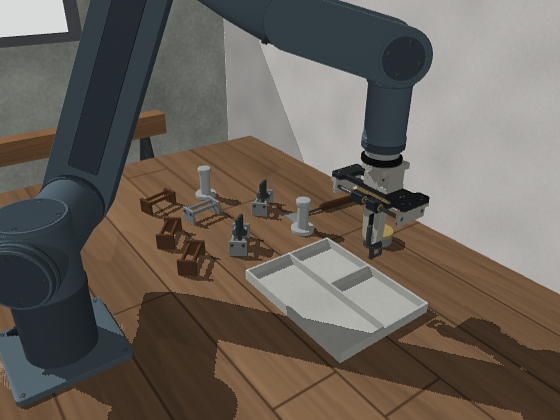

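The hook is hanging over the tray, so I'll lower it and release it. The z target is about 0.05, which is 119 mm down.

Call:
arm_command --targets '[{"offset": [2, 0, -35], "turn": 0, "grip": 0}, {"offset": [2, 0, -70], "turn": 0, "grip": 0}, {"offset": [2, 0, -100], "turn": 0, "grip": 0}, {"offset": [2, 0, -117], "turn": 0, "grip": 0}, {"offset": [2, 0, -117], "turn": 0, "grip": 0}, {"offset": [2, 0, -117], "turn": 0, "grip": 0}, {"offset": [2, 0, -117], "turn": 0, "grip": 60}, {"offset": [2, 0, -117], "turn": 0, "grip": 60}, {"offset": [2, 0, -117], "turn": 0, "grip": 60}, {"offset": [2, 0, -117], "turn": 0, "grip": 60}, {"offset": [2, 0, -80], "turn": 0, "grip": 60}, {"offset": [2, 0, -40], "turn": 0, "grip": 60}, {"offset": [2, 0, 0], "turn": 0, "grip": 60}, {"offset": [2, 0, 0], "turn": 0, "grip": 60}]'

```text
clock: 10.98
tool_pos: [0.5645, -0.2556, 0.1793]
ee_rot: [0.006, -0.001, 1.0, -0.004]
wrist_force: [0.6, -0.5, 1.1]
opening: 0.0547
```

```bash
python3 - <<'E'
from h import *
c,im=look("wrist","pics/m.png")
for t in ["hook0_tab","hook1_tab"]:
        for r in nets.tip_of("wrist",t)[:6]:
            X=toworld(r["at"],c); print(t,round(r["score"],2),X, proj(X,c).round())
E
```

```text
hook1_tab 0.6 [ 0.53700537 -0.27411614  0.05493625] [262. 165.]
```

View pics/m.png

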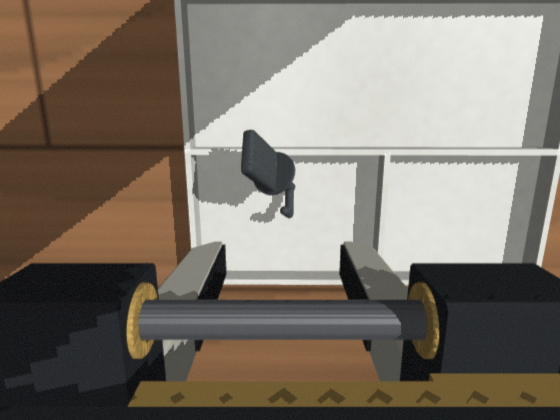

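```bash
python3 - <<'E'
from h import *
c,im=look("wrist","pics/m2.png")
for t in ["hook0_tab","hook1_tab"]:
        for r in nets.tip_of("wrist",t)[:6]:
            X=toworld(r["at"],c); print(t,round(r["score"],2),X, proj(X,c).round())
im=im[:,:,::-1]
a=cv2.resize(im[110:240,190:320],None,fx=4,fy=4,interpolation=cv2.INTER_CUBIC)
c,im=look("scene");im=im[:,:,::-1]
b=cv2.resize(im[150:260,90:290],None,fx=4,fy=4.73,interpolation=cv2.INTER_CUBIC)[:520,:270]
u,v=proj((.555,-.27,.03),c).astype(int)
b=cv2.resize(im[v-65:v+65,u-65:u+5],None,fx=4,fy=4,interpolation=cv2.INTER_CUBIC)
b=cv2.resize(im[v-65:v+65,u-35:u+35],None,fx=4,fy=4,interpolation=cv2.INTER_CUBIC)
cv2.imwrite("pics/m3.png",np.hstack([a,b]))
E
```

```text
hook1_tab 0.91 [ 0.54288087 -0.31002269  0.02488971] [217. 175.]
```

View pics/m3.png

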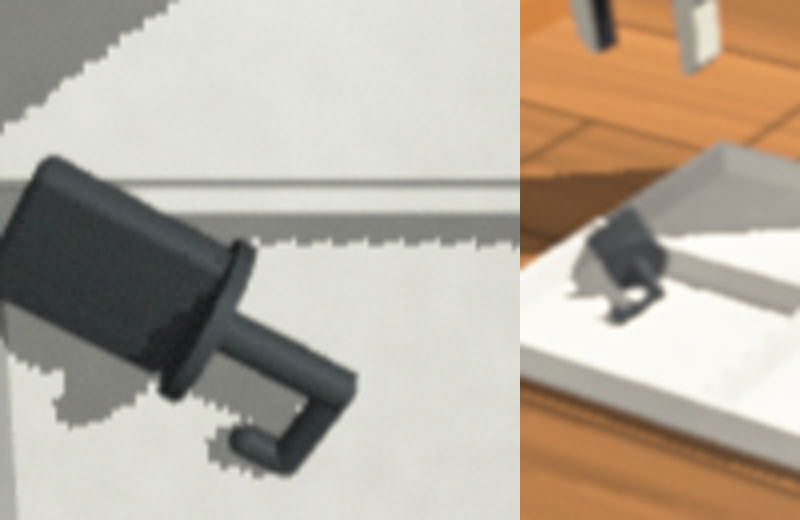

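Hook1 lies in its pocket, with its tab at about (0.543, -0.310). Hook0 is next.

Call:
arm_command --targets '[{"offset": [-88, 366, 0], "turn": 0.68, "grip": 65}, {"offset": [-88, 366, 0], "turn": 0.68, "grip": 65}, {"offset": [-88, 366, 0], "turn": 0.68, "grip": 65}, {"offset": [-88, 366, 0], "turn": 0.68, "grip": 65}, {"offset": [-88, 366, 0], "turn": 0.68, "grip": 65}, {"offset": [-88, 366, 0], "turn": 0.68, "grip": 65}, {"offset": [-88, 366, 0], "turn": 0.68, "grip": 65}, {"offset": [-88, 366, 0], "turn": 0.68, "grip": 65}, {"offset": [-88, 366, 0], "turn": 0.68, "grip": 65}, {"offset": [-88, 366, 0], "turn": 0.68, "grip": 65}, {"offset": [-88, 366, -20], "turn": 0.68, "grip": 65}, {"offset": [-88, 366, -40], "turn": 0.68, "grip": 65}, {"offset": [-88, 366, -40], "turn": 0.68, "grip": 65}, {"offset": [-88, 366, -40], "turn": 0.68, "grip": 65}]'

```text
clock: 12.5
tool_pos: [0.4712, 0.1128, 0.1283]
ee_rot: [-0.002, -0.334, 0.943, 0.001]
wrist_force: [0.4, 0.7, 0.2]
opening: 0.0606
```

```bash
python3 - <<'E'
from h import *
o=env.get_obs();print(o["tool_pos"],o["joints"])
look("wrist","pics/n.png")
E
```

```text
[0.47115011 0.11283134 0.1283242 ] [ 4.38942666e-03  2.28529485e-01  1.81360469e+00 -1.15463258e-04
  1.10368380e+00 -2.24753708e+00]
```

View pics/n.png

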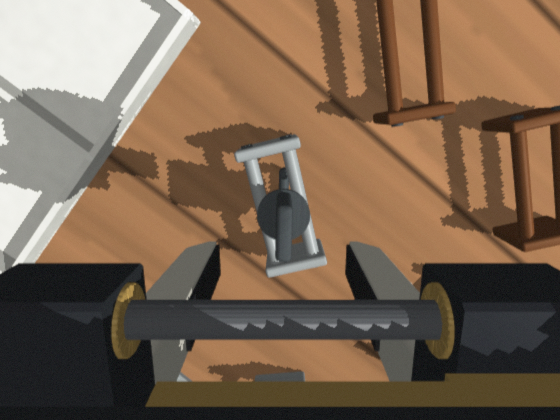

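The tab is centred and vertical at column 284, and the bars lean slightly left. I'll go down, grip, lift 3 mm and turn +0.24.

Call:
arm_command --force 30 --targets '[{"offset": [0, 0, -35], "turn": 0, "grip": 60}, {"offset": [0, 0, -65], "turn": 0, "grip": 60}, {"offset": [0, 0, -81], "turn": 0, "grip": 60}, {"offset": [0, 0, -81], "turn": 0, "grip": 60}, {"offset": [0, 0, -81], "turn": 0, "grip": 0}, {"offset": [0, 0, -81], "turn": 0, "grip": 0}, {"offset": [0, 0, -81], "turn": 0, "grip": 0}, {"offset": [0, 0, -81], "turn": 0, "grip": 0}, {"offset": [0, 0, -81], "turn": 0, "grip": 0}, {"offset": [0, 0, -81], "turn": 0, "grip": 0}, {"offset": [0, 0, -81], "turn": 0, "grip": 0}, {"offset": [0, 0, -78], "turn": 0, "grip": 0}, {"offset": [0, 0, -78], "turn": 0, "grip": 0}, {"offset": [0, 0, -78], "turn": 0.06, "grip": 0}, {"offset": [0, 0, -78], "turn": 0.12, "grip": 0}, {"offset": [0, 0, -78], "turn": 0.18, "grip": 0}, {"offset": [0, 0, -78], "turn": 0.24, "grip": 0}, {"offset": [0, 0, -78], "turn": 0.24, "grip": 0}, {"offset": [0, 0, -78], "turn": 0.24, "grip": 0}]'

```text
clock: 14.13
tool_pos: [0.4723, 0.1131, 0.0516]
ee_rot: [-0.0, -0.444, 0.896, 0.0]
wrist_force: [0.4, -0.1, -1.2]
opening: 0.0097
```

```bash
python3 - <<'E'
from h import *
look("wrist","pics/o.png")
E
```

```text
(no output)
```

View pics/o.png

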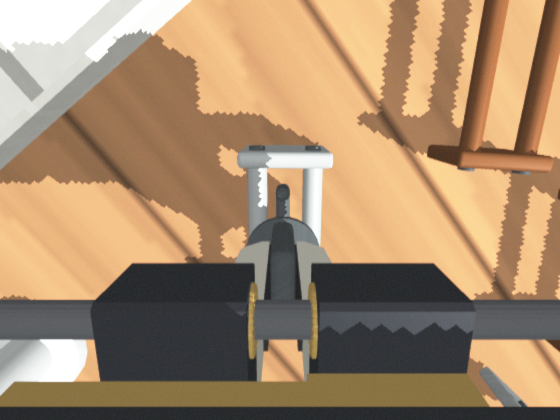

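Call:
arm_command --targets '[{"offset": [0, 0, 10], "turn": 0, "grip": 0}, {"offset": [0, 0, 20], "turn": 0, "grip": 0}, {"offset": [0, 0, 30], "turn": 0, "grip": 0}, {"offset": [0, 0, 42], "turn": 0, "grip": 0}, {"offset": [0, 0, 80], "turn": 0, "grip": 0}, {"offset": [0, 0, 120], "turn": 0, "grip": 0}, {"offset": [148, -348, 120], "turn": -0.92, "grip": 0}, {"offset": [148, -348, 120], "turn": -0.92, "grip": 0}, {"offset": [148, -348, 120], "turn": -0.92, "grip": 0}, {"offset": [148, -348, 120], "turn": -0.92, "grip": 0}, {"offset": [148, -348, 120], "turn": -0.92, "grip": 0}, {"offset": [148, -348, 120], "turn": -0.92, "grip": 0}, {"offset": [148, -348, 120], "turn": -0.92, "grip": 0}, {"offset": [148, -348, 120], "turn": -0.92, "grip": 0}, {"offset": [148, -348, 120], "turn": -0.92, "grip": 0}, {"offset": [148, -348, 120], "turn": -0.92, "grip": 0}, {"offset": [148, -348, 120], "turn": -0.92, "grip": 0}, {"offset": [148, -348, 120], "turn": -0.92, "grip": 0}, {"offset": [148, -348, 120], "turn": -0.92, "grip": 0}, {"offset": [148, -348, 120], "turn": -0.92, "grip": 0}]'

```text
clock: 15.85
tool_pos: [0.6201, -0.2332, 0.1724]
ee_rot: [0.0, -0.001, 1.0, 0.0]
wrist_force: [-1.4, -0.2, -1.8]
opening: 0.01
```

```bash
python3 - <<'E'
from h import *
look("wrist","pics/p.png"); look("side","pics/p2.png")
E
```

```text
(no output)
```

View pics/p.png

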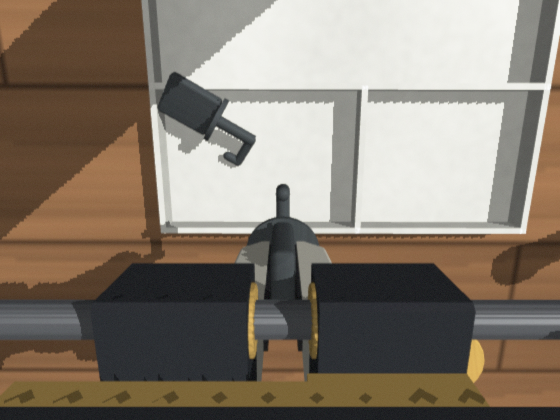

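View pics/p2.png

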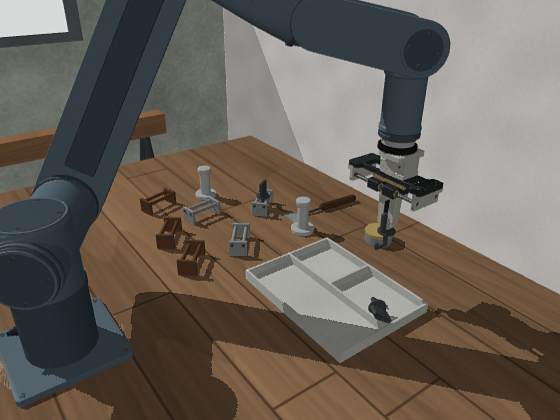

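Call:
arm_command --targets '[{"offset": [0, -10, -35], "turn": 0, "grip": 0}, {"offset": [0, -10, -70], "turn": 0, "grip": 0}, {"offset": [0, -10, -100], "turn": 0, "grip": 0}, {"offset": [0, -10, -121], "turn": 0, "grip": 0}, {"offset": [0, -10, -121], "turn": 0, "grip": 0}, {"offset": [0, -10, -121], "turn": 0, "grip": 0}, {"offset": [0, -10, -121], "turn": 0, "grip": 60}, {"offset": [0, -10, -121], "turn": 0, "grip": 60}, {"offset": [0, -10, -121], "turn": 0, "grip": 60}, {"offset": [0, -10, -121], "turn": 0, "grip": 60}, {"offset": [0, -10, -80], "turn": 0, "grip": 60}, {"offset": [0, -10, -40], "turn": 0, "grip": 60}, {"offset": [0, -10, 0], "turn": 0, "grip": 60}, {"offset": [0, -10, 0], "turn": 0, "grip": 60}, {"offset": [0, -10, 0], "turn": 0, "grip": 60}, {"offset": [0, -10, 0], "turn": 0, "grip": 60}]'

```text
clock: 17.28
tool_pos: [0.6202, -0.2448, 0.1718]
ee_rot: [0.0, -0.001, 1.0, -0.0]
wrist_force: [-0.5, 0.1, -0.1]
opening: 0.056
```

```bash
python3 - <<'E'
from h import *
c,im=look("wrist","pics/q.png")
for t in ["hook0_tab","hook1_tab"]:
        for r in nets.tip_of("wrist",t)[:6]:
            X=toworld(r["at"],c); print(t,round(r["score"],2),X, proj(X,c).round())
E
```

```text
hook0_tab 0.66 [ 0.67689117 -0.27721442  0.02547636] [248. 257.]
hook1_tab 0.88 [ 0.54694128 -0.30921175  0.02504121] [206. 107.]
```

View pics/q.png

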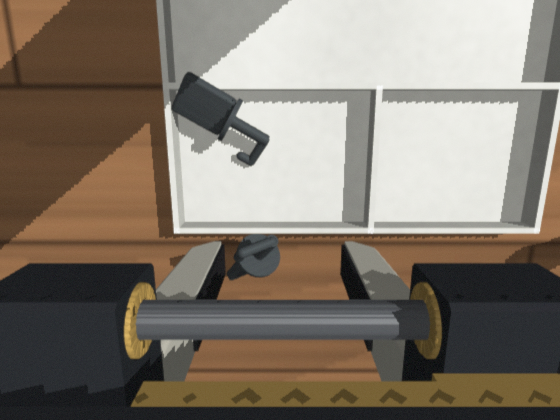

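```bash
python3 - <<'E'
from h import *
c,im=look("scene");im=im[:,:,::-1]
for r in nets.tip_of("scene","hook0_tab")[:4]:
    X=toworld(r["at"],c); print(round(r["score"],2),X, proj(X,c).round())
b=cv2.resize(im[150:270,60:200],None,fx=5,fy=5,interpolation=cv2.INTER_CUBIC)
cv2.imwrite("pics/r.png",b)
E
```

```text
0.75 [ 0.67539063 -0.28113323  0.02325488] [119. 214.]
0.35 [ 0.58837764 -0.09420447 -0.0008312 ] [212. 225.]
```

View pics/r.png

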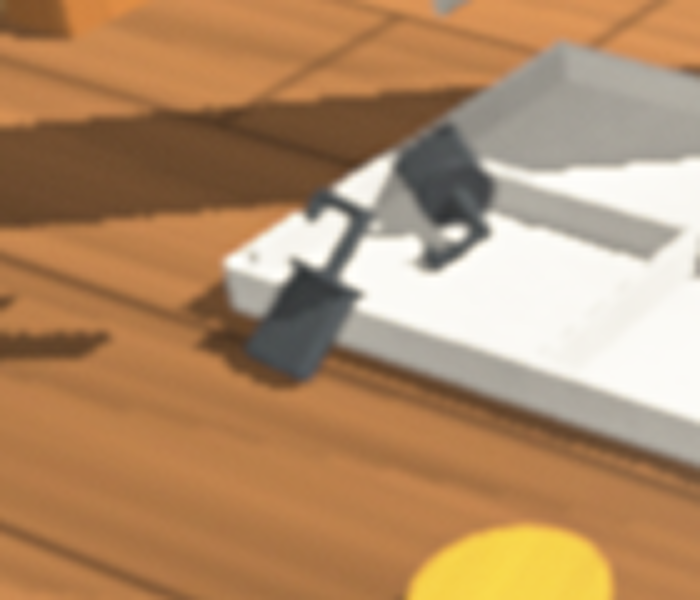

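Call:
arm_command --targets '[{"offset": [35, -10, 0], "turn": 0, "grip": 60}, {"offset": [70, -30, 0], "turn": 0, "grip": 60}, {"offset": [100, -30, 0], "turn": 0, "grip": 60}, {"offset": [115, -30, 0], "turn": 0, "grip": 60}, {"offset": [115, -30, 0], "turn": 0, "grip": 60}, {"offset": [115, -30, 0], "turn": 0, "grip": 60}, {"offset": [115, -30, 0], "turn": 0, "grip": 60}]'

```text
clock: 18.12
tool_pos: [0.7344, -0.2747, 0.1706]
ee_rot: [-0.001, -0.001, 1.0, 0.0]
wrist_force: [-0.3, -0.2, -1.1]
opening: 0.0558
```

```bash
python3 - <<'E'
from h import *
c,im=look("wrist","pics/s.png")
for r in nets.tip_of("wrist","hook0_tab")[:4]:
    X=toworld(r["at"],c); print(round(r["score"],2),X, proj(X,c).round())
c,im=look("side");im=im[:,:,::-1]
b=cv2.resize(im[220:360,300:460],None,fx=4,fy=4,interpolation=cv2.INTER_CUBIC)
cv2.imwrite("pics/s2.png",b)
E
```

```text
0.85 [ 0.66916978 -0.28390958  0.0186916 ] [273. 118.]
```

View pics/s.png

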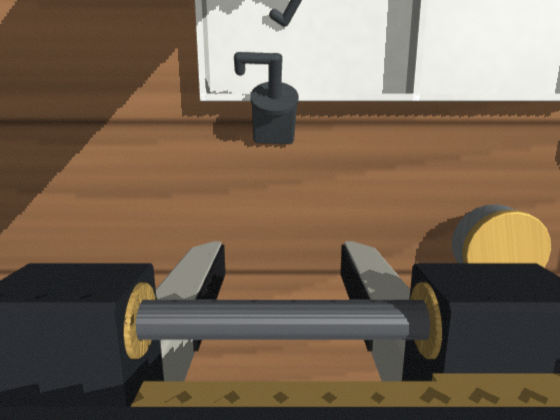

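View pics/s2.png

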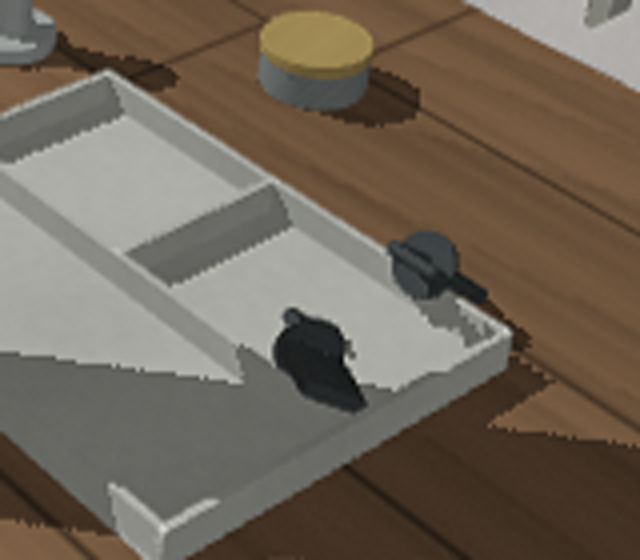

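```bash
python3 - <<'E'
from h import *
np.set_printoptions(precision=4,suppress=True)
c=optics.calibration("wrist")
for n,uv in dict(corner=(277,58),shank=(276,75),collar=(274,97),tabend=(274,138),armtip=(240,60)).items():
    print(n,[ray(uv,c,z) for z in (.02,.04,.05)])
c=optics.calibration("side")  # s2 zoom 4 off (300,220)
for n,uv in dict(collar=(425,262),tabend=(480,295),foot=(400,245)).items():
    u=(uv[0]/4+300,uv[1]/4+220); print(n,[ray(u,c,z) for z in (.02,.04,.05)])
E
```

```text
corner [array([ 0.6226, -0.2811,  0.02  ]), array([ 0.6253, -0.2808,  0.04  ]), array([ 0.6266, -0.2807,  0.05  ])]
shank [array([ 0.6355, -0.2819,  0.02  ]), array([ 0.6374, -0.2816,  0.04  ]), array([ 0.6384, -0.2814,  0.05  ])]
collar [array([ 0.6527, -0.2836,  0.02  ]), array([ 0.6535, -0.2832,  0.04  ]), array([ 0.6539, -0.283 ,  0.05  ])]
tabend [array([ 0.686 , -0.2837,  0.02  ]), array([ 0.6847, -0.2833,  0.04  ]), array([ 0.6841, -0.2831,  0.05  ])]
armtip [array([ 0.6241, -0.3109,  0.02  ]), array([ 0.6268, -0.3087,  0.04  ]), array([ 0.6281, -0.3077,  0.05  ])]
collar [array([ 0.667 , -0.2719,  0.02  ]), array([ 0.6443, -0.2882,  0.04  ]), array([ 0.633 , -0.2963,  0.05  ])]
tabend [array([ 0.6686, -0.3094,  0.02  ]), array([ 0.646 , -0.3245,  0.04  ]), array([ 0.6346, -0.3321,  0.05  ])]
foot [array([ 0.6676, -0.253 ,  0.02  ]), array([ 0.645 , -0.2698,  0.04  ]), array([ 0.6336, -0.2783,  0.05  ])]
```

Hook0 toppled over the far wall. Its collar is caught on the wall, with the tab outside near (0.673, -0.282). I'll recover it by gripping the tab across its 36 mm width.

Call:
arm_command --force 40 --targets '[{"offset": [-35, -7, 0], "turn": 0, "grip": 60}, {"offset": [-62, -7, -30], "turn": 0, "grip": 60}, {"offset": [-62, -7, -70], "turn": 0, "grip": 60}, {"offset": [-62, -7, -90], "turn": 0, "grip": 60}, {"offset": [-62, -7, -90], "turn": 0, "grip": 60}, {"offset": [-62, -7, -90], "turn": 0, "grip": 60}]'

```text
clock: 18.77
tool_pos: [0.6724, -0.2817, 0.0814]
ee_rot: [-0.001, -0.0, 1.0, 0.001]
wrist_force: [0.0, -0.1, 0.9]
opening: 0.0558
```

```bash
python3 - <<'E'
from h import *
o=env.get_obs();print(o["tool_pos"])
c,im=look("wrist","pics/t.png")
c,im=look("scene");im=im[:,:,::-1]
cv2.imwrite("pics/t2.png",cv2.resize(im[150:270,60:200],None,fx=5,fy=5,interpolation=cv2.INTER_CUBIC))
E
```

```text
[ 0.6723767  -0.28172002  0.0814077 ]
```

View pics/t.png

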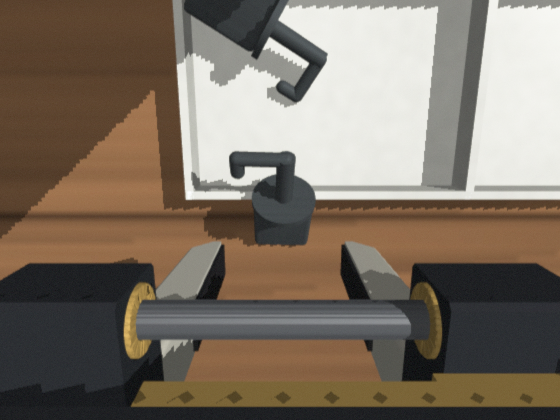

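View pics/t2.png

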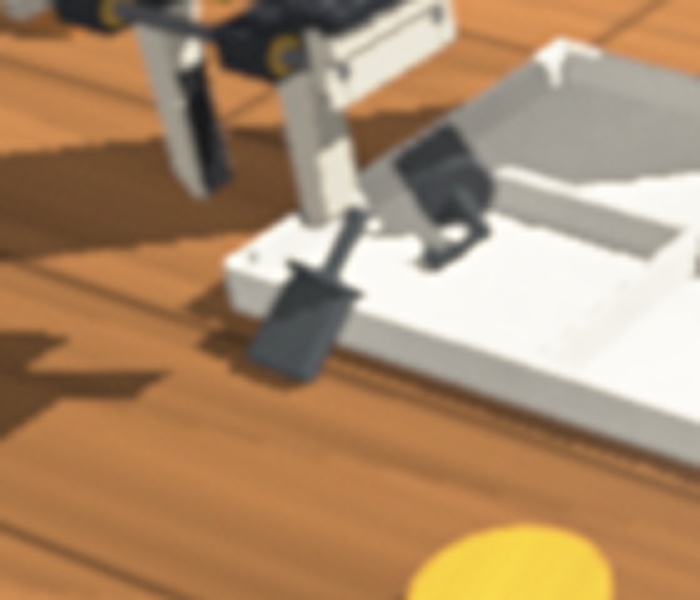

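Call:
arm_command --force 40 --targets '[{"offset": [0, 0, -35], "turn": 0, "grip": 60}, {"offset": [0, 0, -60], "turn": 0, "grip": 60}, {"offset": [0, 0, -74], "turn": 0, "grip": 60}, {"offset": [0, 0, -74], "turn": 0, "grip": 60}, {"offset": [0, 0, -74], "turn": 0, "grip": 0}, {"offset": [0, 0, -74], "turn": 0, "grip": 0}, {"offset": [0, 0, -74], "turn": 0, "grip": 0}, {"offset": [0, 0, -74], "turn": 0, "grip": 0}, {"offset": [0, 0, -74], "turn": 0, "grip": 0}, {"offset": [0, 0, -74], "turn": 0, "grip": 0}, {"offset": [0, 0, -60], "turn": 0, "grip": 0}, {"offset": [0, 0, -40], "turn": 0, "grip": 0}, {"offset": [0, 0, -10], "turn": 0, "grip": 0}, {"offset": [0, 0, 20], "turn": 0, "grip": 0}, {"offset": [0, 0, 20], "turn": 0, "grip": 0}, {"offset": [0, 0, 20], "turn": 0, "grip": 0}]'

```text
clock: 20.2
tool_pos: [0.6746, -0.2827, 0.1048]
ee_rot: [0.002, -0.001, 1.0, -0.001]
wrist_force: [-0.5, 1.0, -1.7]
opening: 0.0354
```

```bash
python3 - <<'E'
from h import *
c,im=look("scene");im=im[:,:,::-1]
a=cv2.resize(im[120:270,60:200],None,fx=3,fy=3,interpolation=cv2.INTER_CUBIC)
c,im=look("wrist");im=im[:,:,::-1]
cv2.imwrite("pics/u.png",np.hstack([a,cv2.resize(im[100:420,:],None,fx=.65,fy=450/320)])[:,:800])
E
```

```text
(no output)
```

View pics/u.png

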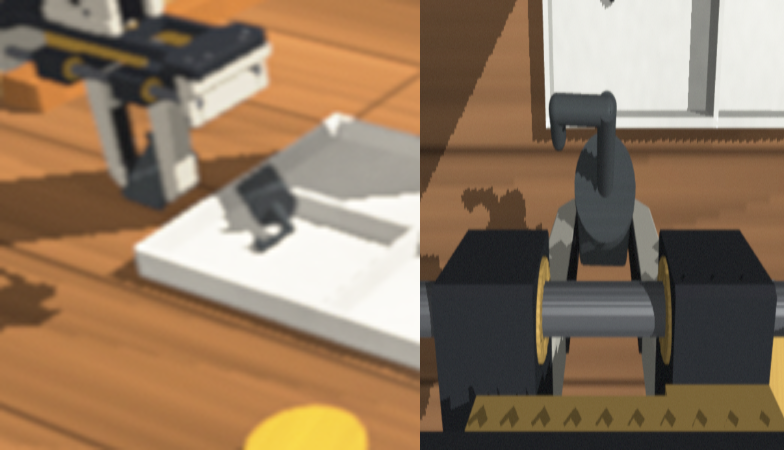

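Call:
arm_command --targets '[{"offset": [-30, 30, 0], "turn": 0, "grip": 0}, {"offset": [-58, 58, 0], "turn": 0, "grip": 0}, {"offset": [-58, 58, 0], "turn": 0, "grip": 0}, {"offset": [-58, 58, -30], "turn": 0, "grip": 0}, {"offset": [-58, 58, -60], "turn": 0, "grip": 0}, {"offset": [-58, 58, -85], "turn": 0, "grip": 0}, {"offset": [-58, 58, -85], "turn": 0, "grip": 0}, {"offset": [-58, 58, -85], "turn": 0, "grip": 0}, {"offset": [-58, 58, -85], "turn": 0, "grip": 54}, {"offset": [-58, 58, -85], "turn": 0, "grip": 54}, {"offset": [-58, 58, -85], "turn": 0, "grip": 54}, {"offset": [-58, 58, -85], "turn": 0, "grip": 54}, {"offset": [-58, 58, -85], "turn": 0, "grip": 54}, {"offset": [-58, 58, -40], "turn": 0, "grip": 54}, {"offset": [-58, 58, 0], "turn": 0, "grip": 54}, {"offset": [-58, 58, 40], "turn": 0, "grip": 54}, {"offset": [-18, 58, 70], "turn": 0, "grip": 54}, {"offset": [2, 58, 70], "turn": 0, "grip": 54}, {"offset": [2, 58, 70], "turn": 0, "grip": 54}]'

```text
clock: 21.88
tool_pos: [0.6805, -0.2244, 0.1758]
ee_rot: [0.005, -0.001, 1.0, -0.002]
wrist_force: [-0.5, 0.5, -0.0]
opening: 0.05
```

```bash
python3 - <<'E'
from h import *
c,im=look("wrist","pics/v.png")
for t in ["hook0_tab","hook1_tab"]:
        for r in nets.tip_of("wrist",t)[:6]:
            X=toworld(r["at"],c); print(t,round(r["score"],2),X, proj(X,c).round())
E
```

```text
hook0_tab 0.67 [ 0.60539001 -0.23077234  0.0191461 ] [278. 104.]
hook1_tab 0.82 [ 0.54366241 -0.31156197  0.02697798] [173.  20.]
```

View pics/v.png

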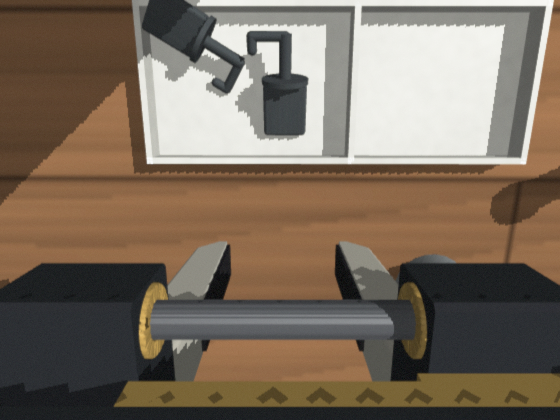

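Both hooks lie flat in the pocket, the newly placed one at about (0.605, -0.231). Hook2 is next.

Call:
arm_command --targets '[{"offset": [-39, 477, 0], "turn": 0.63, "grip": 65}, {"offset": [-39, 477, 0], "turn": 0.63, "grip": 65}, {"offset": [-39, 477, 0], "turn": 0.63, "grip": 65}, {"offset": [-39, 477, 0], "turn": 0.63, "grip": 65}, {"offset": [-39, 477, 0], "turn": 0.63, "grip": 65}, {"offset": [-39, 477, 0], "turn": 0.63, "grip": 65}, {"offset": [-39, 477, 0], "turn": 0.63, "grip": 65}, {"offset": [-39, 477, 0], "turn": 0.63, "grip": 65}, {"offset": [-39, 477, 0], "turn": 0.63, "grip": 65}, {"offset": [-39, 477, 0], "turn": 0.63, "grip": 65}, {"offset": [-39, 477, 0], "turn": 0.63, "grip": 65}, {"offset": [-39, 477, 0], "turn": 0.63, "grip": 65}, {"offset": [-39, 477, 0], "turn": 0.63, "grip": 65}, {"offset": [-39, 477, -20], "turn": 0.63, "grip": 65}, {"offset": [-39, 477, -40], "turn": 0.63, "grip": 65}, {"offset": [-39, 477, -40], "turn": 0.63, "grip": 65}, {"offset": [-39, 477, -40], "turn": 0.63, "grip": 65}]'

```text
clock: 23.45
tool_pos: [0.6347, 0.2514, 0.1299]
ee_rot: [-0.002, -0.31, 0.951, 0.0]
wrist_force: [0.1, -0.5, -0.6]
opening: 0.0603
```

```bash
python3 - <<'E'
from h import *
o=env.get_obs();print(o["tool_pos"],o["joints"])
c,im=look("wrist","pics/w.png")
for t in ["hook2_tab","bracket2_mid"]:
        for r in nets.tip_of("wrist",t)[:6]:
            X=toworld(r["at"],c); print(t,round(r["score"],2),X, proj(X,c).round())
E
```

```text
[0.63472583 0.251359   0.12986875] [ 2.14283581e-01  5.59860405e-01  1.29663775e+00 -4.61451386e-04
  1.29003483e+00 -1.98649770e+00]
hook2_tab 0.94 [0.6395977  0.24787173 0.0648254 ] [275. 227.]
```

View pics/w.png

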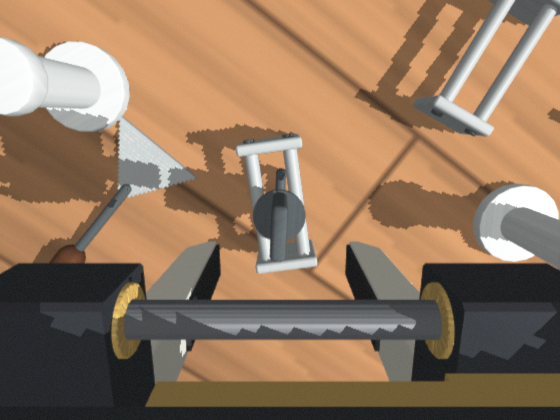

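Hook2 is near column 280, with the bars leaning about 9° left. I'll grip it, lift 3 mm and turn +0.16.

Call:
arm_command --force 30 --targets '[{"offset": [1, -2, -35], "turn": 0, "grip": 60}, {"offset": [1, -2, -65], "turn": 0, "grip": 60}, {"offset": [1, -2, -82], "turn": 0, "grip": 60}, {"offset": [1, -2, -82], "turn": 0, "grip": 60}, {"offset": [1, -2, -82], "turn": 0, "grip": 0}, {"offset": [1, -2, -82], "turn": 0, "grip": 0}, {"offset": [1, -2, -82], "turn": 0, "grip": 0}, {"offset": [1, -2, -82], "turn": 0, "grip": 0}, {"offset": [1, -2, -82], "turn": 0, "grip": 0}, {"offset": [1, -2, -82], "turn": 0, "grip": 0}, {"offset": [1, -2, -82], "turn": 0, "grip": 0}, {"offset": [1, -2, -79], "turn": 0, "grip": 0}, {"offset": [1, -2, -79], "turn": 0, "grip": 0}, {"offset": [1, -2, -79], "turn": 0.06, "grip": 0}, {"offset": [1, -2, -79], "turn": 0.12, "grip": 0}, {"offset": [1, -2, -79], "turn": 0.16, "grip": 0}, {"offset": [1, -2, -79], "turn": 0.16, "grip": 0}, {"offset": [1, -2, -79], "turn": 0.16, "grip": 0}]'

```text
clock: 25.1
tool_pos: [0.6372, 0.251, 0.0524]
ee_rot: [-0.0, -0.385, 0.923, 0.0]
wrist_force: [0.5, -0.5, -0.9]
opening: 0.01
```

```bash
python3 - <<'E'
from h import *
c,im=look("wrist","pics/x.png")
E
```

```text
(no output)
```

View pics/x.png

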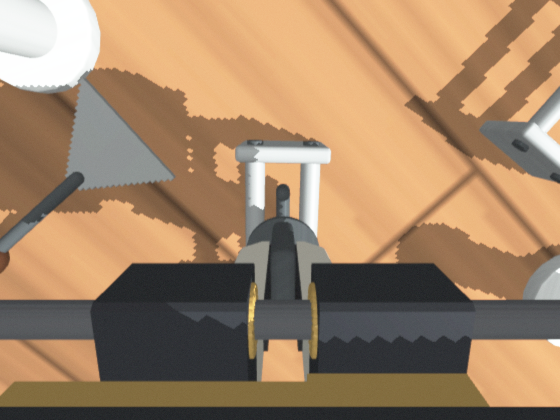

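Hook2 is aligned. I'll lift it and carry it over, turning it so that its arm points to +x, because the hooks topple away from their arm.

Call:
arm_command --targets '[{"offset": [0, 0, 10], "turn": 0, "grip": 0}, {"offset": [0, 0, 20], "turn": 0, "grip": 0}, {"offset": [0, 0, 30], "turn": 0, "grip": 0}, {"offset": [0, 0, 42], "turn": 0, "grip": 0}, {"offset": [0, 0, 80], "turn": 0, "grip": 0}, {"offset": [0, 0, 120], "turn": 0, "grip": 0}, {"offset": [-22, -536, 120], "turn": -1.7, "grip": 0}, {"offset": [-22, -536, 120], "turn": -1.7, "grip": 0}, {"offset": [-22, -536, 120], "turn": -1.7, "grip": 0}, {"offset": [-22, -536, 120], "turn": -1.7, "grip": 0}, {"offset": [-22, -536, 120], "turn": -1.7, "grip": 0}, {"offset": [-22, -536, 120], "turn": -1.7, "grip": 0}, {"offset": [-22, -536, 120], "turn": -1.7, "grip": 0}, {"offset": [-22, -536, 120], "turn": -1.7, "grip": 0}, {"offset": [-22, -536, 120], "turn": -1.7, "grip": 0}, {"offset": [-22, -536, 120], "turn": -1.7, "grip": 0}, {"offset": [-22, -536, 120], "turn": -1.7, "grip": 0}, {"offset": [-22, -536, 120], "turn": -1.7, "grip": 0}, {"offset": [-22, -536, 120], "turn": -1.7, "grip": 0}, {"offset": [-22, -536, 120], "turn": -1.7, "grip": 0}]'

```text
clock: 26.82
tool_pos: [0.6145, -0.2935, 0.174]
ee_rot: [0.002, 0.445, 0.896, -0.002]
wrist_force: [-0.5, -0.1, -2.5]
opening: 0.0097
```

Call:
arm_command --targets '[{"offset": [0, 0, 0], "turn": -2.23, "grip": 0}, {"offset": [0, 0, 0], "turn": -2.23, "grip": 0}, {"offset": [0, 0, 0], "turn": -2.23, "grip": 0}, {"offset": [0, 0, 0], "turn": -2.23, "grip": 0}, {"offset": [0, 0, 0], "turn": -2.23, "grip": 0}, {"offset": [0, 0, 0], "turn": -2.23, "grip": 0}, {"offset": [0, 0, 0], "turn": -2.23, "grip": 0}, {"offset": [0, 0, 0], "turn": -2.23, "grip": 0}, {"offset": [0, 0, 0], "turn": -2.23, "grip": 0}, {"offset": [0, 0, 0], "turn": -2.23, "grip": 0}, {"offset": [0, 0, 0], "turn": -2.23, "grip": 0}, {"offset": [0, 0, 0], "turn": -2.23, "grip": 0}, {"offset": [0, 0, 0], "turn": -2.23, "grip": 0}, {"offset": [0, 0, 0], "turn": -2.23, "grip": 0}, {"offset": [0, 0, 0], "turn": -2.23, "grip": 0}, {"offset": [0, 0, 0], "turn": -2.23, "grip": 0}, {"offset": [0, 0, 0], "turn": -2.23, "grip": 0}, {"offset": [0, 0, 0], "turn": -2.23, "grip": 0}, {"offset": [0, 0, 0], "turn": -2.23, "grip": 0}, {"offset": [0, 0, 0], "turn": -2.23, "grip": 0}]'

```text
clock: 28.48
tool_pos: [0.6156, -0.2851, 0.1739]
ee_rot: [0.0, 1.0, 0.003, 0.001]
wrist_force: [0.5, -0.6, -1.4]
opening: 0.0101
```

```bash
python3 - <<'E'
from h import *
o=env.get_obs();print(o["tool_pos"],o["joints"],o["ee_rot"],o["clock"])
c,im=look("scene");im=im[:,:,::-1]
a=cv2.resize(im[120:270,60:200],None,fx=4,fy=4,interpolation=cv2.INTER_CUBIC)
cv2.imwrite("pics/y.png",a)
E
```

```text
[ 0.61561302 -0.28507187  0.17393444] [-5.97736221e-01  5.16721253e-01  1.25883025e+00  1.78735872e-05
  1.36459684e+00  9.67184896e-01] [4.00943064e-04 9.99995430e-01 2.93577643e-03 6.00689454e-04] 28.4833
```

View pics/y.png

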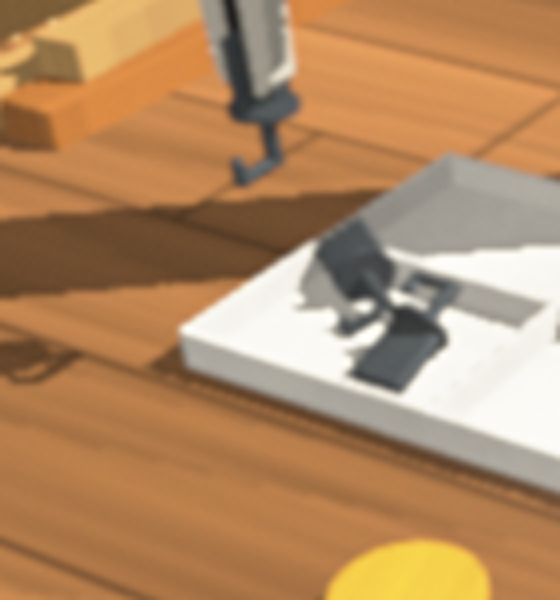

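Call:
arm_command --targets '[{"offset": [0, -3, -35], "turn": 0, "grip": 0}, {"offset": [0, -3, -70], "turn": 0, "grip": 0}, {"offset": [0, -3, -100], "turn": 0, "grip": 0}, {"offset": [0, -3, -120], "turn": 0, "grip": 0}, {"offset": [0, -3, -120], "turn": 0, "grip": 0}, {"offset": [0, -3, -120], "turn": 0, "grip": 0}, {"offset": [0, -3, -120], "turn": 0, "grip": 40}, {"offset": [0, -3, -120], "turn": 0, "grip": 40}, {"offset": [0, -3, -120], "turn": 0, "grip": 40}, {"offset": [0, -3, -120], "turn": 0, "grip": 40}, {"offset": [0, -3, -120], "turn": 0, "grip": 40}, {"offset": [0, -3, -80], "turn": 0, "grip": 40}, {"offset": [0, -3, -40], "turn": 0, "grip": 40}, {"offset": [0, -3, 0], "turn": 0, "grip": 40}, {"offset": [0, -3, 0], "turn": 0, "grip": 40}]'

```text
clock: 29.78
tool_pos: [0.6194, -0.2905, 0.183]
ee_rot: [0.005, 1.0, 0.002, 0.007]
wrist_force: [1.8, -0.5, 2.1]
opening: 0.0372
```

```bash
python3 - <<'E'
from h import *
c,im=look("scene");im=im[:,:,::-1]
for r in nets.tip_of("scene","hook0_tab")[:6]:
    X=toworld(r["at"],c); print(round(r["score"],2),X, proj(X,c).round())
a=cv2.resize(im[120:270,60:200],None,fx=4,fy=4,interpolation=cv2.INTER_CUBIC)
cv2.imwrite("pics/z.png",a)
E
```

```text
0.82 [ 0.60909299 -0.22318143  0.01825672] [159. 208.]
```

View pics/z.png

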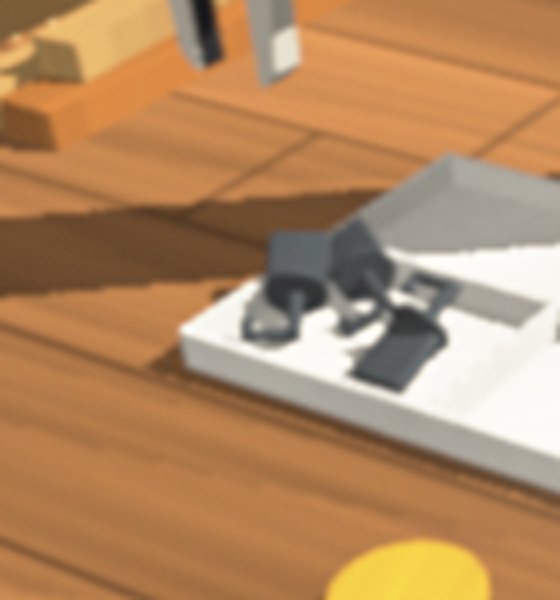

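Call:
arm_command --targets '[{"offset": [-35, 20, 20], "turn": 0, "grip": 60}, {"offset": [-70, 35, 30], "turn": 0, "grip": 60}, {"offset": [-70, 35, 30], "turn": 0, "grip": 60}, {"offset": [-70, 35, 30], "turn": 0, "grip": 60}, {"offset": [-70, 35, 30], "turn": 0, "grip": 60}]'

```text
clock: 30.3
tool_pos: [0.5455, -0.253, 0.202]
ee_rot: [-0.0, 1.0, 0.001, -0.0]
wrist_force: [-0.6, -1.0, 0.2]
opening: 0.0556
```

```bash
python3 - <<'E'
from h import *
c,im=look("wrist","pics/aa.png")
for t in ("hook0_tab","hook1_tab","hook2_tab"):
  for r in nets.tip_of("wrist",t)[:6]:
    X=toworld(r["at"],c); print(round(r["score"],2),X, proj(X,c).round())
E
```

```text
0.89 [ 0.60456629 -0.22942121  0.01757597] [255. 122.]
0.74 [ 0.54545479 -0.31045006  0.02328622] [341. 186.]
0.76 [ 0.57228064 -0.32965396  0.02819782] [364. 159.]
```

View pics/aa.png

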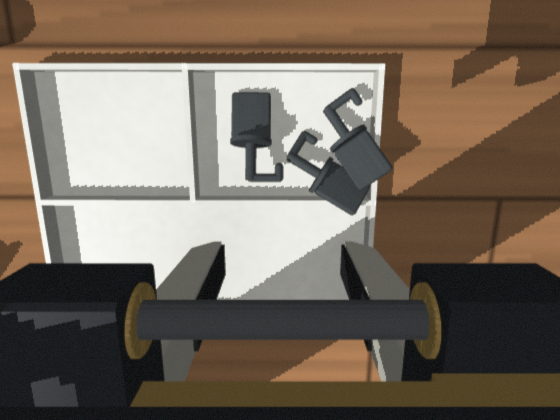

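Hook2's tab is at about (0.572, -0.330), which is -0.152 in tray y and inside the -0.165 limit. Next come the brackets, starting with bracket1.

Call:
arm_command --targets '[{"offset": [-79, 555, 0], "turn": 0.14, "grip": 70}, {"offset": [-79, 555, 0], "turn": 0.14, "grip": 70}, {"offset": [-79, 555, 0], "turn": 0.14, "grip": 70}, {"offset": [-79, 555, 0], "turn": 0.14, "grip": 70}, {"offset": [-79, 555, 0], "turn": 0.14, "grip": 70}, {"offset": [-79, 555, 0], "turn": 0.14, "grip": 70}, {"offset": [-79, 555, 0], "turn": 0.14, "grip": 70}, {"offset": [-79, 555, 0], "turn": 0.14, "grip": 70}, {"offset": [-79, 555, 0], "turn": 0.14, "grip": 70}, {"offset": [-79, 555, 0], "turn": 0.14, "grip": 70}, {"offset": [-79, 555, 0], "turn": 0.14, "grip": 70}, {"offset": [-79, 555, 0], "turn": 0.14, "grip": 70}, {"offset": [-79, 555, 0], "turn": 0.14, "grip": 70}, {"offset": [-79, 555, 0], "turn": 0.14, "grip": 70}, {"offset": [-79, 555, -40], "turn": 0.14, "grip": 70}, {"offset": [-79, 555, -70], "turn": 0.14, "grip": 70}, {"offset": [-79, 555, -70], "turn": 0.14, "grip": 70}, {"offset": [-79, 555, -70], "turn": 0.14, "grip": 70}, {"offset": [-79, 555, -70], "turn": 0.14, "grip": 70}]'

```text
clock: 32.08
tool_pos: [0.4676, 0.3023, 0.1338]
ee_rot: [-0.0, 0.997, 0.071, 0.001]
wrist_force: [0.5, -0.4, 0.0]
opening: 0.0647
```

```bash
python3 - <<'E'
from h import *
o=env.get_obs();print(o["tool_pos"],o["joints"])
c,im=look("wrist","pics/ab.png")
for t in ("bracket1_mid",):
  for r in nets.tip_of("wrist",t)[:6]:
    X=toworld(r["at"],c); print(round(r["score"],2),X, proj(X,c).round())
E
```

```text
[0.46764708 0.30231142 0.13379486] [3.73554754e-01 3.40513098e-01 1.63970148e+00 1.66827542e-05
 1.15999417e+00 1.80194753e+00]
0.89 [0.46274983 0.30223202 0.02887148] [280. 211.]
```

View pics/ab.png

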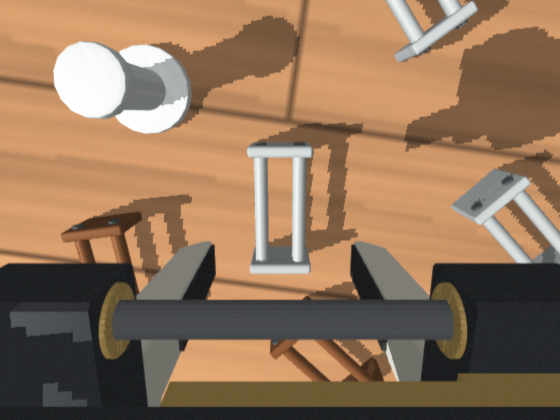

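Call:
arm_command --force 40 --targets '[{"offset": [-3, 0, -35], "turn": 0, "grip": 65}, {"offset": [-3, 0, -70], "turn": 0, "grip": 65}, {"offset": [-3, 0, -100], "turn": 0, "grip": 65}, {"offset": [-3, 0, -119], "turn": 0, "grip": 65}, {"offset": [-3, 0, -119], "turn": 0, "grip": 65}, {"offset": [-3, 0, -119], "turn": 0, "grip": 65}, {"offset": [-3, 0, -119], "turn": 0, "grip": 10}, {"offset": [-3, 0, -119], "turn": 0, "grip": 10}, {"offset": [-3, 0, -119], "turn": 0, "grip": 10}, {"offset": [-3, 0, -119], "turn": 0, "grip": 10}, {"offset": [-3, 0, -119], "turn": 0, "grip": 10}, {"offset": [-3, 0, -119], "turn": 0, "grip": 10}, {"offset": [-3, 0, -119], "turn": 0, "grip": 10}]'

```text
clock: 33.27
tool_pos: [0.4645, 0.3029, 0.0152]
ee_rot: [-0.001, 0.997, 0.071, 0.001]
wrist_force: [-1.2, 0.9, 6.5]
opening: 0.0372
```

```bash
python3 - <<'E'
from h import *
o=env.get_obs();print(o["tool_pos"],o["opening"])
c,im=look("wrist","pics/ac.png")
E
```

```text
[0.46448944 0.30291147 0.01522469] 0.037187515724660454
```

View pics/ac.png

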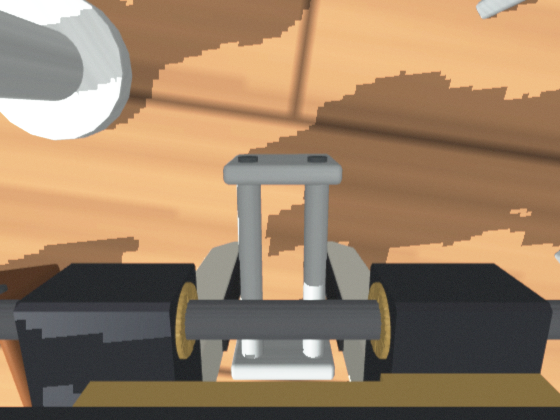

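```bash
python3 - <<'E'
from h import *
c=optics.calibration("wrist")
a=ray((282,165),c,.042);b=ray((283,358),c,.042);print(a,b,(a+b)/2,np.linalg.norm(a-b))
E
```

```text
[0.51216907 0.30830576 0.042     ] [0.42947485 0.29591532 0.042     ] [0.47082196 0.30211054 0.042     ] 0.08361733461934331
```

Call:
arm_command --targets '[{"offset": [0, 0, 35], "turn": 0, "grip": 10}, {"offset": [0, 0, 70], "turn": 0, "grip": 10}, {"offset": [0, 0, 120], "turn": 0, "grip": 10}, {"offset": [0, -20, 130], "turn": 0, "grip": 10}, {"offset": [4, -580, 130], "turn": -0.14, "grip": 10}, {"offset": [4, -580, 130], "turn": -0.14, "grip": 10}, {"offset": [4, -580, 130], "turn": -0.14, "grip": 10}, {"offset": [4, -580, 130], "turn": -0.14, "grip": 10}, {"offset": [4, -580, 130], "turn": -0.14, "grip": 10}, {"offset": [4, -580, 130], "turn": -0.14, "grip": 10}, {"offset": [4, -580, 130], "turn": -0.14, "grip": 10}, {"offset": [4, -580, 130], "turn": -0.14, "grip": 10}, {"offset": [4, -580, 130], "turn": -0.14, "grip": 10}, {"offset": [4, -580, 130], "turn": -0.14, "grip": 10}, {"offset": [4, -580, 130], "turn": -0.14, "grip": 10}, {"offset": [4, -580, 130], "turn": -0.14, "grip": 10}, {"offset": [4, -580, 130], "turn": -0.14, "grip": 10}, {"offset": [4, -580, 130], "turn": -0.14, "grip": 10}, {"offset": [4, -580, 130], "turn": -0.14, "grip": 10}, {"offset": [4, -580, 130], "turn": -0.14, "grip": 10}]'

```text
clock: 34.98
tool_pos: [0.4666, -0.2786, 0.143]
ee_rot: [-0.001, 1.0, 0.0, -0.001]
wrist_force: [-0.2, 0.4, -3.3]
opening: 0.0367
```

Call:
arm_command --targets '[{"offset": [0, 0, 0], "turn": 0, "grip": 10}, {"offset": [0, 0, 0], "turn": 0, "grip": 10}, {"offset": [0, 0, -35], "turn": 0, "grip": 10}, {"offset": [0, 0, -70], "turn": 0, "grip": 10}, {"offset": [0, 0, -80], "turn": 0, "grip": 10}, {"offset": [0, 0, -80], "turn": 0, "grip": 10}, {"offset": [0, 0, -80], "turn": 0, "grip": 10}]'

```text
clock: 35.57
tool_pos: [0.4676, -0.2772, 0.0641]
ee_rot: [-0.0, 1.0, 0.002, -0.0]
wrist_force: [0.8, 0.1, -2.4]
opening: 0.0364
```

```bash
python3 - <<'E'
from h import *
o=env.get_obs();print(o["tool_pos"],o["opening"])
c,im=look("wrist","pics/ad.png")
E
```

```text
[ 0.46764184 -0.27715043  0.06407469] 0.036443097043449946
```

View pics/ad.png

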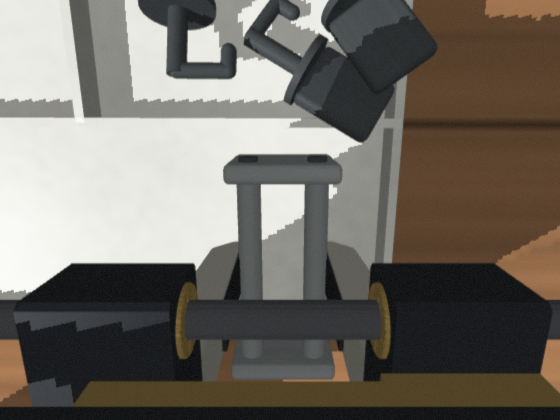

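Call:
arm_command --targets '[{"offset": [1, 0, -20], "turn": 0, "grip": 10}, {"offset": [1, 0, -35], "turn": 0, "grip": 10}, {"offset": [1, 0, -42], "turn": 0, "grip": 10}, {"offset": [1, 0, -42], "turn": 0, "grip": 10}, {"offset": [1, 0, -42], "turn": 0, "grip": 10}, {"offset": [1, 0, -42], "turn": 0, "grip": 62}, {"offset": [1, 0, -42], "turn": 0, "grip": 62}, {"offset": [1, 0, -42], "turn": 0, "grip": 62}, {"offset": [1, 0, -42], "turn": 0, "grip": 62}, {"offset": [1, 0, -20], "turn": 0, "grip": 62}, {"offset": [1, 0, 20], "turn": 0, "grip": 62}, {"offset": [1, 0, 60], "turn": 0, "grip": 62}, {"offset": [1, 0, 100], "turn": 0, "grip": 62}, {"offset": [1, 0, 130], "turn": 0, "grip": 62}, {"offset": [1, 0, 130], "turn": 0, "grip": 62}]'

```text
clock: 36.87
tool_pos: [0.4715, -0.2806, 0.2015]
ee_rot: [0.005, 1.0, 0.001, 0.005]
wrist_force: [1.3, -0.3, -0.1]
opening: 0.0577
```

```bash
python3 - <<'E'
from h import *
o=env.get_obs();print(o["tool_pos"],o["opening"])
c,im=look("wrist","pics/ae.png")
for r in nets.tip_of("wrist","bracket1_mid")[:6]:
    X=toworld(r["at"],c); print(round(r["score"],2),X, proj(X,c).round())
E
```

```text
[ 0.47150066 -0.28058252  0.20147025] 0.05768274408957066
0.75 [ 0.46800371 -0.27992459  0.03644638] [278. 195.]
```

View pics/ae.png

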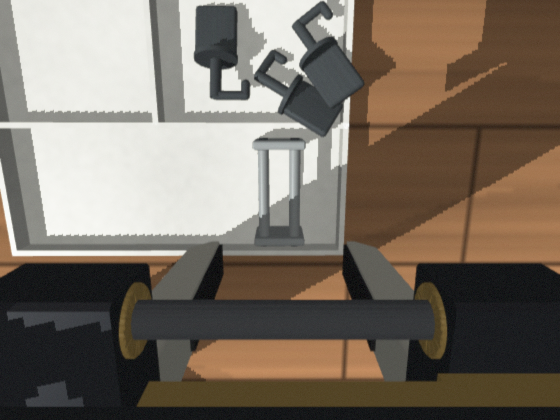

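Bracket1 stands in the near pocket. Bracket0 is next.

Call:
arm_command --targets '[{"offset": [3, 391, 0], "turn": 0.92, "grip": 70}, {"offset": [3, 391, 0], "turn": 0.92, "grip": 70}, {"offset": [3, 391, 0], "turn": 0.92, "grip": 70}, {"offset": [3, 391, 0], "turn": 0.92, "grip": 70}, {"offset": [3, 391, 0], "turn": 0.92, "grip": 70}, {"offset": [3, 391, 0], "turn": 0.92, "grip": 70}, {"offset": [3, 391, 0], "turn": 0.92, "grip": 70}, {"offset": [3, 391, 0], "turn": 0.92, "grip": 70}, {"offset": [3, 391, 0], "turn": 0.92, "grip": 70}, {"offset": [3, 391, 0], "turn": 0.92, "grip": 70}, {"offset": [3, 391, 0], "turn": 0.92, "grip": 70}, {"offset": [3, 391, -30], "turn": 0.92, "grip": 70}, {"offset": [3, 391, -60], "turn": 0.92, "grip": 70}, {"offset": [3, 391, -60], "turn": 0.92, "grip": 70}, {"offset": [3, 391, -60], "turn": 0.92, "grip": 70}, {"offset": [3, 391, -60], "turn": 0.92, "grip": 70}]'

```text
clock: 38.3
tool_pos: [0.4717, 0.1123, 0.1341]
ee_rot: [0.0, 0.896, 0.445, -0.0]
wrist_force: [1.0, -0.1, 1.1]
opening: 0.0649
```

```bash
python3 - <<'E'
from h import *
o=env.get_obs();print(o["tool_pos"],o["joints"])
c,im=look("wrist","pics/af.png")
for r in nets.tip_of("wrist","bracket0_mid")[:6]:
    X=toworld(r["at"],c); print(round(r["score"],2),X, proj(X,c).round())
E
```

```text
[0.47174887 0.11226983 0.13411462] [ 3.26734837e-03  2.20315872e-01  1.80820354e+00 -2.19164991e-04
  1.11342479e+00  6.52384139e-01]
0.91 [0.33238143 0.24562088 0.03128039] [ 21. 175.]
0.6 [0.47185443 0.11174959 0.03365108] [283. 206.]
```

View pics/af.png

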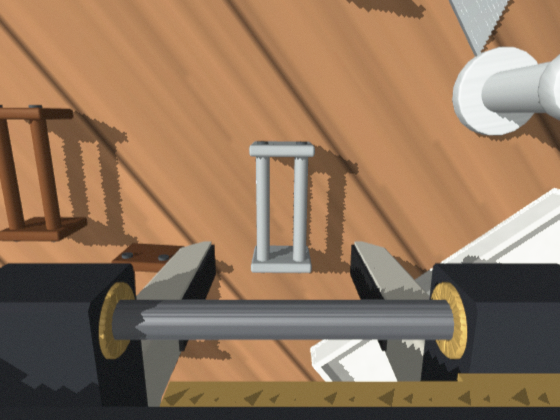

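Call:
arm_command --force 40 --targets '[{"offset": [0, 0, -35], "turn": 0, "grip": 65}, {"offset": [0, 0, -70], "turn": 0, "grip": 65}, {"offset": [0, 0, -100], "turn": 0, "grip": 65}, {"offset": [0, 0, -119], "turn": 0, "grip": 65}, {"offset": [0, 0, -119], "turn": 0, "grip": 65}, {"offset": [0, 0, -119], "turn": 0, "grip": 65}, {"offset": [0, 0, -119], "turn": 0, "grip": 10}, {"offset": [0, 0, -119], "turn": 0, "grip": 10}, {"offset": [0, 0, -119], "turn": 0, "grip": 10}, {"offset": [0, 0, -119], "turn": 0, "grip": 10}, {"offset": [0, 0, -119], "turn": 0, "grip": 10}, {"offset": [0, 0, -119], "turn": 0, "grip": 10}, {"offset": [0, 0, -119], "turn": 0, "grip": 10}]'

```text
clock: 39.48
tool_pos: [0.472, 0.1133, 0.0159]
ee_rot: [0.0, 0.895, 0.445, 0.001]
wrist_force: [-1.6, 1.1, 7.6]
opening: 0.0371
```

```bash
python3 - <<'E'
from h import *
o=env.get_obs();print(o["tool_pos"],o["opening"])
c,im=look("wrist","pics/ag.png")
E
```

```text
[0.47202526 0.1133484  0.01588859] 0.03714503583054856
```

View pics/ag.png

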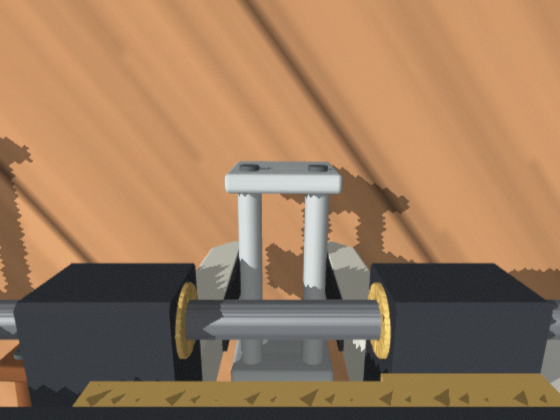

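Call:
arm_command --targets '[{"offset": [0, 0, 35], "turn": 0, "grip": 10}, {"offset": [0, 0, 70], "turn": 0, "grip": 10}, {"offset": [0, 0, 110], "turn": 0, "grip": 10}, {"offset": [0, -20, 130], "turn": -0.1, "grip": 10}, {"offset": [0, -291, 130], "turn": -0.92, "grip": 10}, {"offset": [0, -291, 130], "turn": -0.92, "grip": 10}, {"offset": [0, -291, 130], "turn": -0.92, "grip": 10}, {"offset": [0, -291, 130], "turn": -0.92, "grip": 10}, {"offset": [0, -291, 130], "turn": -0.92, "grip": 10}, {"offset": [0, -291, 130], "turn": -0.92, "grip": 10}, {"offset": [0, -291, 130], "turn": -0.92, "grip": 10}, {"offset": [0, -291, 130], "turn": -0.92, "grip": 10}, {"offset": [0, -291, 130], "turn": -0.92, "grip": 10}, {"offset": [0, -291, 130], "turn": -0.92, "grip": 10}, {"offset": [0, -291, 130], "turn": -0.92, "grip": 10}, {"offset": [0, -291, 95], "turn": -0.92, "grip": 10}, {"offset": [0, -291, 60], "turn": -0.92, "grip": 10}, {"offset": [0, -291, 50], "turn": -0.92, "grip": 10}, {"offset": [0, -291, 50], "turn": -0.92, "grip": 10}, {"offset": [0, -291, 50], "turn": -0.92, "grip": 10}]'

```text
clock: 41.2
tool_pos: [0.4716, -0.1771, 0.065]
ee_rot: [-0.0, 1.0, 0.002, -0.0]
wrist_force: [0.4, 0.2, -3.2]
opening: 0.0366
```

```bash
python3 - <<'E'
from h import *
o=env.get_obs();print(o["tool_pos"],o["opening"])
c,im=look("wrist","pics/ah.png")
E
```

```text
[ 0.47155645 -0.17709273  0.06499246] 0.03661685373936906
```

View pics/ah.png

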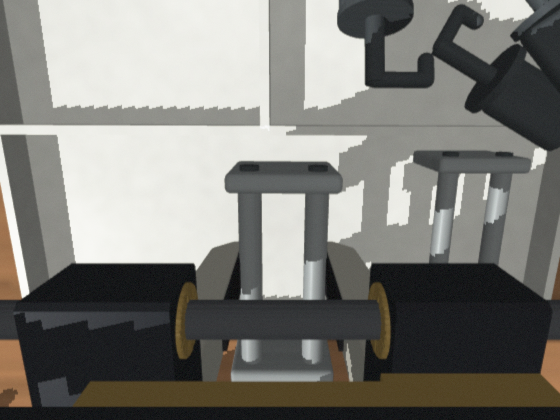

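Bracket0 is over the middle slot. I'll lower it and release.

Call:
arm_command --targets '[{"offset": [0, 0, -20], "turn": 0, "grip": 10}, {"offset": [0, 0, -35], "turn": 0, "grip": 10}, {"offset": [0, 0, -43], "turn": 0, "grip": 10}, {"offset": [0, 0, -43], "turn": 0, "grip": 10}, {"offset": [0, 0, -43], "turn": 0, "grip": 10}, {"offset": [0, 0, -43], "turn": 0, "grip": 62}, {"offset": [0, 0, -43], "turn": 0, "grip": 62}, {"offset": [0, 0, -43], "turn": 0, "grip": 62}, {"offset": [0, 0, -43], "turn": 0, "grip": 62}, {"offset": [0, 0, -20], "turn": 0, "grip": 62}, {"offset": [0, 0, 20], "turn": 0, "grip": 62}, {"offset": [0, 0, 60], "turn": 0, "grip": 62}, {"offset": [0, 0, 100], "turn": 0, "grip": 62}, {"offset": [0, 0, 130], "turn": 0, "grip": 62}, {"offset": [0, 0, 130], "turn": 0, "grip": 62}, {"offset": [0, 0, 130], "turn": 0, "grip": 62}, {"offset": [0, 0, 130], "turn": 0, "grip": 62}]'

```text
clock: 42.67
tool_pos: [0.471, -0.1777, 0.1943]
ee_rot: [-0.0, 1.0, 0.001, -0.0]
wrist_force: [-1.5, 0.0, -0.6]
opening: 0.0573
```

```bash
python3 - <<'E'
from h import *
o=env.get_obs();print(o["tool_pos"],o["opening"])
c,im=look("wrist","pics/ai.png")
c,im=look("side","pics/ai2.png")
E
```

```text
[ 0.4709942  -0.1776729   0.19432705] 0.05733640975971628
```

View pics/ai.png

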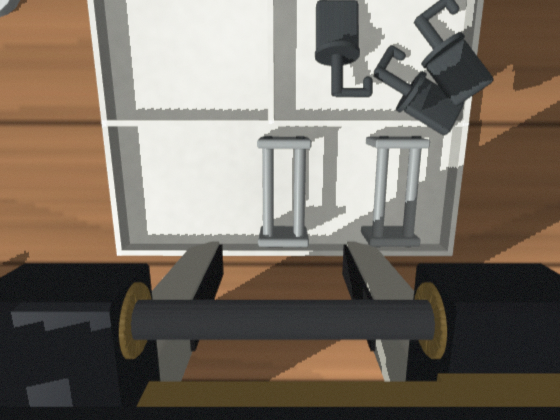

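View pics/ai2.png

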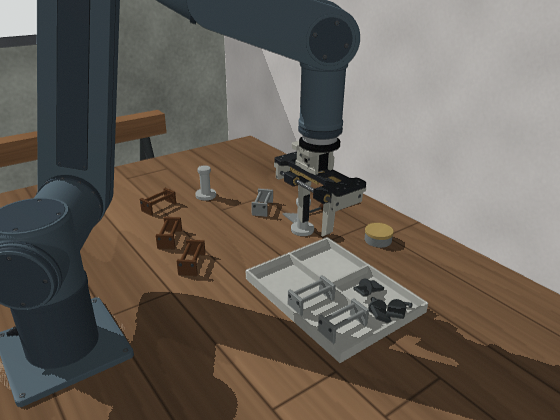

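Call:
arm_command --targets '[{"offset": [163, 427, 0], "turn": 0.79, "grip": 70}, {"offset": [163, 427, 0], "turn": 0.79, "grip": 70}, {"offset": [163, 427, 0], "turn": 0.79, "grip": 70}, {"offset": [163, 427, 0], "turn": 0.79, "grip": 70}, {"offset": [163, 427, 0], "turn": 0.79, "grip": 70}, {"offset": [163, 427, 0], "turn": 0.79, "grip": 70}, {"offset": [163, 427, 0], "turn": 0.79, "grip": 70}, {"offset": [163, 427, 0], "turn": 0.79, "grip": 70}, {"offset": [163, 427, 0], "turn": 0.79, "grip": 70}, {"offset": [163, 427, 0], "turn": 0.79, "grip": 70}, {"offset": [163, 427, 0], "turn": 0.79, "grip": 70}, {"offset": [163, 427, 0], "turn": 0.79, "grip": 70}, {"offset": [163, 427, -30], "turn": 0.79, "grip": 70}, {"offset": [163, 427, -60], "turn": 0.79, "grip": 70}, {"offset": [163, 427, -60], "turn": 0.79, "grip": 70}, {"offset": [163, 427, -60], "turn": 0.79, "grip": 70}, {"offset": [163, 427, -60], "turn": 0.79, "grip": 70}]'

```text
clock: 44.18
tool_pos: [0.6346, 0.2486, 0.135]
ee_rot: [-0.0, 0.923, 0.386, -0.0]
wrist_force: [1.0, 0.1, 1.1]
opening: 0.0653
```

```bash
python3 - <<'E'
from h import *
o=env.get_obs();print(o["tool_pos"],o["joints"])
c,im=look("wrist","pics/aj.png")
for r in nets.tip_of("wrist","bracket0_mid")[:6]+nets.tip_of("wrist","bracket2_mid")[:6]:
    X=toworld(r["at"],c); print(round(r["score"],2),X, proj(X,c).round())
E
```

```text
[0.63464511 0.24864664 0.13504613] [ 2.10150489e-01  5.51026321e-01  1.29860822e+00 -4.29981863e-05
  1.29228525e+00  9.88654573e-01]
0.65 [0.63298247 0.24449115 0.0272094 ] [284. 208.]
```

View pics/aj.png

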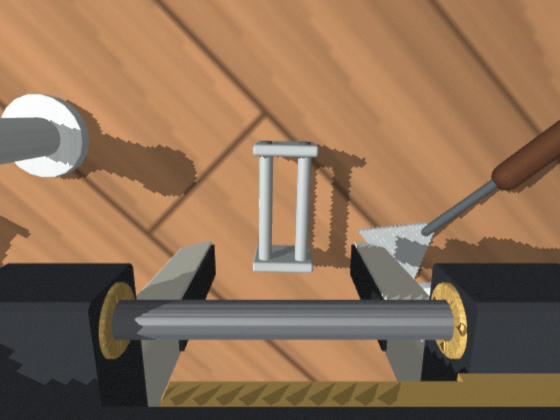

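```bash
python3 - <<'E'
from h import *
c=optics.calibration("wrist");T=env.get_obs()["tool_pos"]
y=np.array([.711,-.703]);x=np.array([.703,.711])
for uv in [(360,232),(372,242),(400,265),(420,280),(438,224)]:
    p=ray(uv,c,.002);d=(p-T)[:2];print(uv,p,"toolx",d@x,"tooly",d@y)
E
```

```text
(360, 232) [0.66113965 0.17939489 0.002     ] toolx -0.03153256910950353 tooly 0.06702475603574647
(372, 242) [0.66249543 0.16540775 0.002     ] toolx -0.040524316842267205 tooly 0.07782168035626764
(400, 265) [0.66593609 0.13223532 0.002     ] toolx -0.061691127924442146 tooly 0.10358820675301045
(420, 280) [0.66933585 0.10893068 0.002     ] toolx -0.07587070058959344 tooly 0.12238859712452274
(438, 224) [0.71306733 0.1382554  0.002     ] toolx -0.024277594383134708 tooly 0.13286640248447557
```

Call:
arm_command --force 40 --targets '[{"offset": [0, 0, -35], "turn": 0, "grip": 60}, {"offset": [0, 0, -70], "turn": 0, "grip": 60}, {"offset": [0, 0, -100], "turn": 0, "grip": 60}, {"offset": [0, 0, -119], "turn": 0, "grip": 60}, {"offset": [0, 0, -119], "turn": 0, "grip": 60}, {"offset": [0, 0, -119], "turn": 0, "grip": 60}, {"offset": [0, 0, -119], "turn": 0, "grip": 10}, {"offset": [0, 0, -119], "turn": 0, "grip": 10}, {"offset": [0, 0, -119], "turn": 0, "grip": 10}, {"offset": [0, 0, -119], "turn": 0, "grip": 10}, {"offset": [0, 0, -119], "turn": 0, "grip": 10}, {"offset": [0, 0, -119], "turn": 0, "grip": 10}, {"offset": [0, 0, -119], "turn": 0, "grip": 10}]'

```text
clock: 45.42
tool_pos: [0.6361, 0.2492, 0.018]
ee_rot: [0.001, 0.922, 0.386, 0.002]
wrist_force: [-0.8, -1.6, 6.6]
opening: 0.0367
```

```bash
python3 - <<'E'
from h import *
o=env.get_obs();print(o["tool_pos"],o["opening"])
c,im=look("wrist","pics/ak.png")
E
```

```text
[0.63607103 0.24923994 0.01796965] 0.03668248971108737
```

View pics/ak.png

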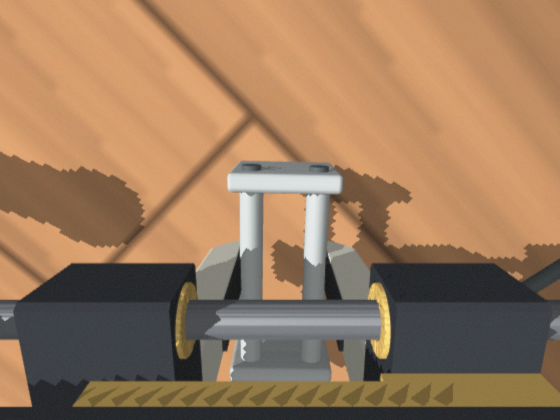

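Call:
arm_command --targets '[{"offset": [0, 0, 35], "turn": 0, "grip": 10}, {"offset": [0, 0, 70], "turn": 0, "grip": 10}, {"offset": [0, 0, 110], "turn": 0, "grip": 10}, {"offset": [-10, -20, 130], "turn": -0.1, "grip": 10}, {"offset": [-163, -327, 130], "turn": -0.79, "grip": 10}, {"offset": [-163, -327, 130], "turn": -0.79, "grip": 10}, {"offset": [-163, -327, 130], "turn": -0.79, "grip": 10}, {"offset": [-163, -327, 130], "turn": -0.79, "grip": 10}, {"offset": [-163, -327, 130], "turn": -0.79, "grip": 10}, {"offset": [-163, -327, 130], "turn": -0.79, "grip": 10}, {"offset": [-163, -327, 130], "turn": -0.79, "grip": 10}, {"offset": [-163, -327, 130], "turn": -0.79, "grip": 10}, {"offset": [-163, -327, 130], "turn": -0.79, "grip": 10}, {"offset": [-163, -327, 130], "turn": -0.79, "grip": 10}, {"offset": [-163, -327, 130], "turn": -0.79, "grip": 10}, {"offset": [-163, -327, 95], "turn": -0.79, "grip": 10}, {"offset": [-163, -327, 60], "turn": -0.79, "grip": 10}, {"offset": [-163, -327, 50], "turn": -0.79, "grip": 10}, {"offset": [-163, -327, 50], "turn": -0.79, "grip": 10}, {"offset": [-163, -327, 50], "turn": -0.79, "grip": 10}]'

```text
clock: 47.13
tool_pos: [0.4718, -0.0769, 0.0658]
ee_rot: [-0.0, 1.0, 0.002, -0.0]
wrist_force: [-0.8, -0.7, -2.3]
opening: 0.0369
```

```bash
python3 - <<'E'
from h import *
o=env.get_obs();print(o["tool_pos"],o["opening"])
c,im=look("wrist","pics/al.png")
E
```

```text
[ 0.47183491 -0.076882    0.06582358] 0.036908100240016374
```

View pics/al.png

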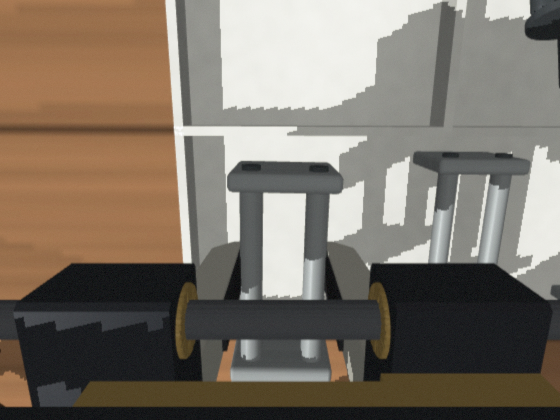

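Call:
arm_command --targets '[{"offset": [0, 0, -20], "turn": 0, "grip": 10}, {"offset": [0, 0, -35], "turn": 0, "grip": 10}, {"offset": [0, 0, -43], "turn": 0, "grip": 10}, {"offset": [0, 0, -43], "turn": 0, "grip": 10}, {"offset": [0, 0, -43], "turn": 0, "grip": 10}, {"offset": [0, 0, -43], "turn": 0, "grip": 62}, {"offset": [0, 0, -43], "turn": 0, "grip": 62}, {"offset": [0, 0, -43], "turn": 0, "grip": 62}, {"offset": [0, 0, -43], "turn": 0, "grip": 62}, {"offset": [0, 0, -20], "turn": 0, "grip": 62}, {"offset": [0, 0, 20], "turn": 0, "grip": 62}, {"offset": [0, 0, 60], "turn": 0, "grip": 62}, {"offset": [0, -40, 100], "turn": 0, "grip": 62}, {"offset": [0, -80, 130], "turn": 0, "grip": 62}, {"offset": [20, -110, 140], "turn": 0, "grip": 62}, {"offset": [40, -110, 140], "turn": 0, "grip": 62}, {"offset": [40, -110, 140], "turn": 0, "grip": 62}, {"offset": [40, -110, 140], "turn": 0, "grip": 62}]'

```text
clock: 48.68
tool_pos: [0.512, -0.1889, 0.206]
ee_rot: [0.0, 1.0, 0.001, 0.0]
wrist_force: [-0.6, -0.6, -1.5]
opening: 0.0581
```

```bash
python3 - <<'E'
from h import *
np.set_printoptions(precision=4,suppress=True)
o=env.get_obs();print(o["tool_pos"],o["opening"])
c,im=look("wrist","pics/am.png")
for t in ("hook0_tab","hook1_tab","hook2_tab","bracket0_mid","bracket1_mid","bracket2_mid"):
  for r in nets.tip_of("wrist",t)[:6]:
    X=toworld(r["at"],c); print(t,round(r["score"],2),X-[.53,-.178,0], proj(X,c).round())
for n in("scene","side"):
  c,im=look(n,f"pics/am_{n}.png")
  for t in ("bollard0_mid","bollard1_mid"):
    for r in nets.tip_of(n,t)[:6]:
      X=toworld(r["at"],c); print(n,t,round(r["score"],2),X, proj(X,c).round())
E
```

```text
[ 0.512  -0.1889  0.206 ] 0.0581022693328344
hook0_tab 0.64 [ 0.0755 -0.0493  0.0163] [323.  84.]
hook1_tab 0.65 [ 0.0157 -0.1342  0.0252] [413. 151.]
hook1_tab 0.2 [-0.0026 -0.003  -0.0018] [273. 166.]
hook2_tab 0.86 [ 0.0448 -0.1493  0.0283] [434. 119.]
hook2_tab 0.41 [ 0.059  -0.0756  0.0036] [348. 103.]
bracket0_mid 0.57 [-0.055  -0.0011  0.0372] [270. 227.]
bracket0_mid 0.48 [-0.0032 -0.0053 -0.0007] [275. 167.]
bracket1_mid 0.61 [-0.0615 -0.1024  0.0323] [376. 232.]
bracket2_mid 0.92 [-0.0616  0.0954  0.0322] [170. 231.]
scene bollard0_mid 0.87 [0.5604 0.4296 0.0474] [462. 273.]
scene bollard1_mid 0.91 [0.6492 0.0757 0.0494] [267. 244.]
side bollard0_mid 0.84 [0.5556 0.4282 0.0463] [208. 179.]
side bollard1_mid 0.6 [0.65   0.0837 0.0491] [302. 214.]
side bollard1_mid 0.29 [ 0.4729 -0.2776  0.0344] [344. 315.]
```

View pics/am.png

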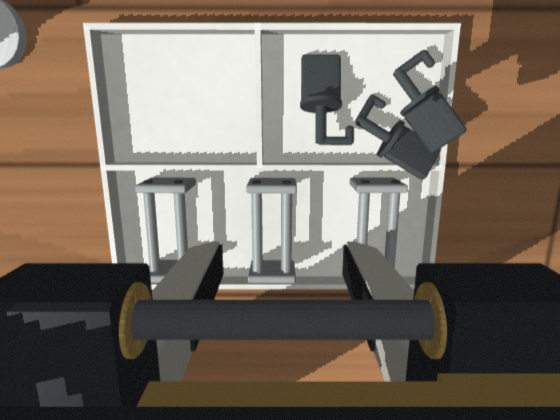

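View pics/am_scene.png

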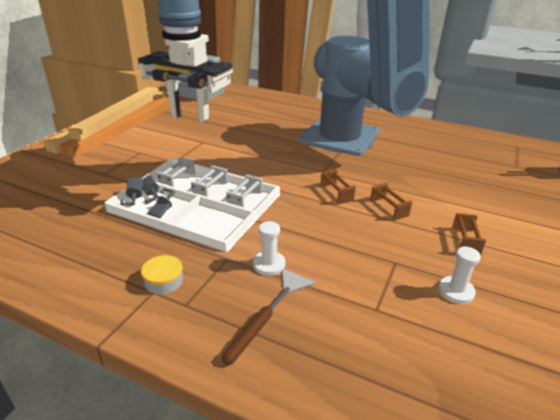

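All the hooks and brackets are in the tray, so stage one is met. bollard0 has been nudged from (0.537, 0.417) to (0.558, 0.429). I'll take bollard1 first.

Call:
arm_command --targets '[{"offset": [139, 269, 0], "turn": 0, "grip": 75}, {"offset": [139, 269, 0], "turn": 0, "grip": 75}, {"offset": [139, 269, 0], "turn": 0, "grip": 75}, {"offset": [139, 269, 0], "turn": 0, "grip": 75}, {"offset": [139, 269, 0], "turn": 0, "grip": 75}, {"offset": [139, 269, 0], "turn": 0, "grip": 75}, {"offset": [139, 269, 0], "turn": 0, "grip": 75}, {"offset": [139, 269, 0], "turn": 0, "grip": 75}, {"offset": [139, 269, -20], "turn": 0, "grip": 75}, {"offset": [139, 269, -44], "turn": 0, "grip": 75}, {"offset": [139, 269, -44], "turn": 0, "grip": 75}, {"offset": [139, 269, -44], "turn": 0, "grip": 75}, {"offset": [139, 269, -44], "turn": 0, "grip": 75}]'

```text
clock: 50.42
tool_pos: [0.6508, 0.0805, 0.1627]
ee_rot: [0.0, 1.0, 0.001, 0.0]
wrist_force: [-0.0, 0.4, 0.4]
opening: 0.0699
```

```bash
python3 - <<'E'
from h import *
np.set_printoptions(precision=4,suppress=True)
o=env.get_obs();print(o["tool_pos"],o["opening"])
c,im=look("wrist","pics/an.png")
for t in ("bollard1_mid",):
  for r in nets.tip_of("wrist",t)[:6]:
    X=toworld(r["at"],c); print(t,round(r["score"],2),X, proj(X,c).round())
E
```

```text
[0.6508 0.0805 0.1627] 0.06993708372065008
bollard1_mid 0.9 [0.6516 0.0807 0.0444] [280. 200.]
```

View pics/an.png

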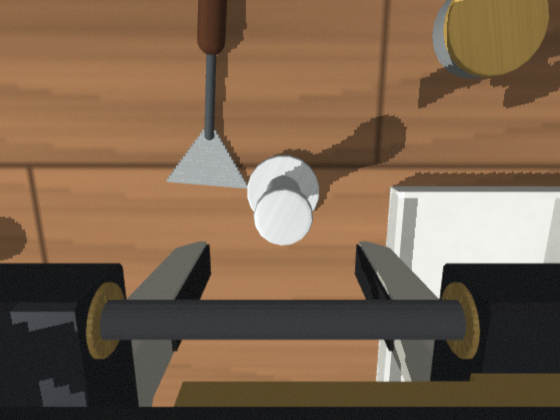

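bollard1 is centred between the fingers at column 283. The scraper blade corner at (248,188) stays well below the fingers.

Call:
arm_command --force 50 --targets '[{"offset": [0, 0, -35], "turn": 0, "grip": 72}, {"offset": [0, 0, -70], "turn": 0, "grip": 72}, {"offset": [0, 0, -105], "turn": 0, "grip": 72}, {"offset": [0, 0, -125], "turn": 0, "grip": 72}, {"offset": [0, 0, -125], "turn": 0, "grip": 72}, {"offset": [0, 0, -125], "turn": 0, "grip": 10}, {"offset": [0, 0, -125], "turn": 0, "grip": 10}, {"offset": [0, 0, -125], "turn": 0, "grip": 10}, {"offset": [0, 0, -125], "turn": 0, "grip": 10}, {"offset": [0, 0, -125], "turn": 0, "grip": 10}, {"offset": [0, 0, -125], "turn": 0, "grip": 10}, {"offset": [0, 0, -125], "turn": 0, "grip": 10}, {"offset": [0, 0, -125], "turn": 0, "grip": 10}, {"offset": [0, 0, -125], "turn": 0, "grip": 10}]'

```text
clock: 51.68
tool_pos: [0.6518, 0.0808, 0.0386]
ee_rot: [0.0, 1.0, 0.001, 0.002]
wrist_force: [0.2, -1.5, 6.6]
opening: 0.0392
```

The opening stopped at 39 mm, so the finger faces met the 40 mm head first. I'll re-grip with the pads centred on the head.

Call:
arm_command --force 50 --targets '[{"offset": [0, 0, 0], "turn": 0, "grip": 60}, {"offset": [0, 0, 0], "turn": 0, "grip": 60}, {"offset": [0, 0, 0], "turn": 0, "grip": 60}, {"offset": [0, 0, 0], "turn": 0, "grip": 60}, {"offset": [0, 0, 28], "turn": 0, "grip": 60}, {"offset": [0, 0, 28], "turn": 0, "grip": 60}, {"offset": [0, 0, 28], "turn": 0, "grip": 60}, {"offset": [0, 0, 28], "turn": 0, "grip": 10}, {"offset": [0, 0, 28], "turn": 0, "grip": 10}, {"offset": [0, 0, 28], "turn": 0, "grip": 10}, {"offset": [0, 0, 28], "turn": 0, "grip": 10}, {"offset": [0, 0, 28], "turn": 0, "grip": 10}, {"offset": [0, 0, 28], "turn": 0, "grip": 10}]'

```text
clock: 52.77
tool_pos: [0.6497, 0.0811, 0.0636]
ee_rot: [-0.0, 1.0, 0.001, -0.001]
wrist_force: [-0.5, 0.3, -3.8]
opening: 0.0392
```

```bash
python3 - <<'E'
from h import *
c,im=look("side")
cv2.imwrite("pics/ao.png",cv2.resize(im[110:270,220:420,::-1],None,fx=3.7,fy=3.7,interpolation=cv2.INTER_CUBIC))
E
```

```text
(no output)
```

View pics/ao.png

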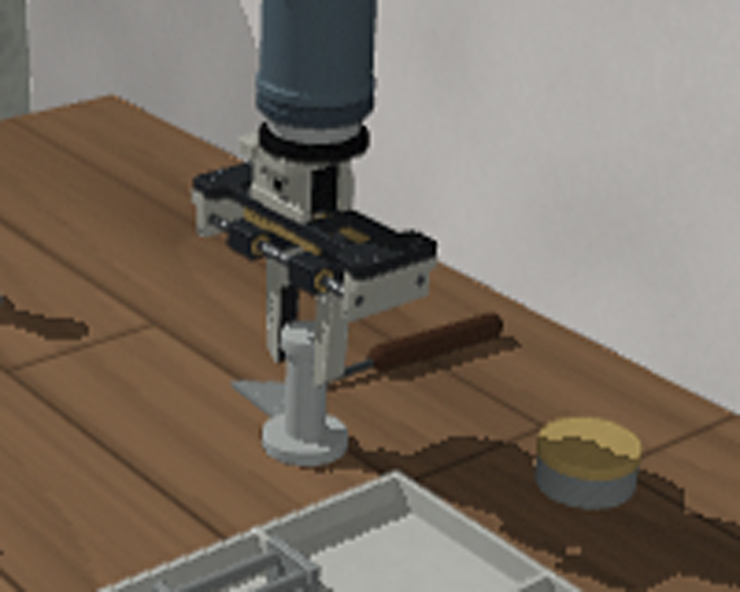

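Call:
arm_command --targets '[{"offset": [0, 0, 30], "turn": 0, "grip": 10}, {"offset": [0, 0, 60], "turn": 0, "grip": 10}, {"offset": [0, 0, 70], "turn": 0, "grip": 10}, {"offset": [-13, -32, 70], "turn": 0, "grip": 10}, {"offset": [-26, -65, 70], "turn": 0, "grip": 10}, {"offset": [-39, -98, 70], "turn": 0, "grip": 10}, {"offset": [-52, -131, 70], "turn": 0, "grip": 10}, {"offset": [-65, -164, 70], "turn": 0, "grip": 10}, {"offset": [-74, -190, 70], "turn": 0, "grip": 10}, {"offset": [-80, -207, 70], "turn": 0, "grip": 10}, {"offset": [-80, -207, 70], "turn": 0, "grip": 10}, {"offset": [-80, -207, 70], "turn": 0, "grip": 10}, {"offset": [-80, -207, 70], "turn": 0, "grip": 10}]'

```text
clock: 53.9
tool_pos: [0.5703, -0.1253, 0.1342]
ee_rot: [-0.0, 1.0, 0.001, -0.0]
wrist_force: [1.0, -0.2, -4.6]
opening: 0.0385
```

```bash
python3 - <<'E'
from h import *
print(env.get_obs()["tool_pos"])
c,im=look("wrist","pics/ap.png")
c,im=look("scene");cv2.imwrite("pics/ap2.png",cv2.resize(im[100:260,80:300,::-1],None,fx=3.6,fy=3.6,interpolation=cv2.INTER_CUBIC))
E
```

```text
[ 0.57034243 -0.12529041  0.13415276]
```

View pics/ap.png

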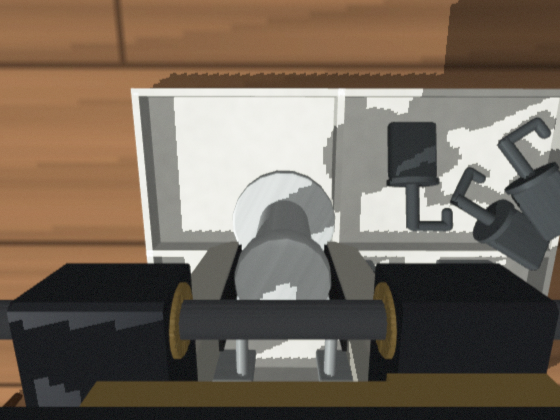

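View pics/ap2.png

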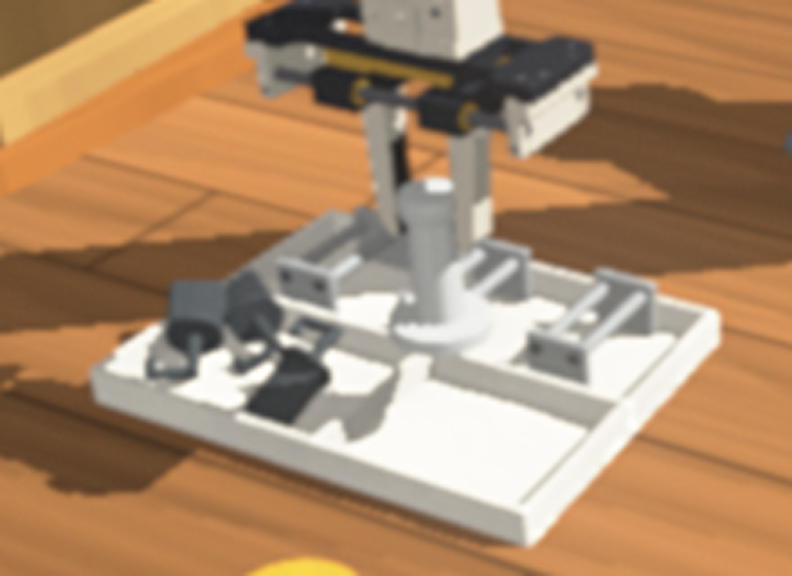

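```bash
python3 - <<'E'
from h import *
c=optics.calibration("wrist")
# foot disc top rim z ~ .07+.012 ; widest left-right edges
for z in (.07,.082): print(ray((233,218),c,z),ray((335,218),c,z), ray((284,172),c,z))
E
```

```text
[ 0.57181984 -0.09436123  0.07      ] [ 0.57218551 -0.16033684  0.07      ] [ 0.60198427 -0.12716981  0.07      ]
[ 0.57527516 -0.09603062  0.082     ] [ 0.57562173 -0.15856054  0.082     ] [ 0.6038642  -0.12712572  0.082     ]
```

Call:
arm_command --targets '[{"offset": [3, 5, -20], "turn": 0, "grip": 10}, {"offset": [3, 5, -40], "turn": 0, "grip": 10}, {"offset": [3, 5, -55], "turn": 0, "grip": 10}, {"offset": [3, 5, -63], "turn": 0, "grip": 10}, {"offset": [3, 5, -64], "turn": 0, "grip": 10}, {"offset": [3, 5, -64], "turn": 0, "grip": 10}, {"offset": [3, 5, -64], "turn": 0, "grip": 10}]'

```text
clock: 54.58
tool_pos: [0.5742, -0.1208, 0.0715]
ee_rot: [0.0, 1.0, 0.002, 0.001]
wrist_force: [0.2, 0.6, -3.4]
opening: 0.0389
```

Call:
arm_command --targets '[{"offset": [0, 0, -2], "turn": 0, "grip": 10}, {"offset": [0, 0, -2], "turn": 0, "grip": 10}, {"offset": [0, 0, -2], "turn": 0, "grip": 10}, {"offset": [0, 0, -2], "turn": 0, "grip": 60}, {"offset": [0, 0, -2], "turn": 0, "grip": 60}, {"offset": [0, 0, -2], "turn": 0, "grip": 60}, {"offset": [0, 0, -2], "turn": 0, "grip": 60}, {"offset": [0, 0, 20], "turn": 0, "grip": 60}, {"offset": [0, 0, 60], "turn": 0, "grip": 60}, {"offset": [0, 0, 100], "turn": 0, "grip": 60}, {"offset": [0, 0, 130], "turn": 0, "grip": 60}, {"offset": [0, 0, 130], "turn": 0, "grip": 60}, {"offset": [0, 0, 130], "turn": 0, "grip": 60}]'

```text
clock: 55.67
tool_pos: [0.5748, -0.1214, 0.2033]
ee_rot: [0.001, 1.0, 0.001, 0.003]
wrist_force: [-0.4, 0.0, -0.6]
opening: 0.0557
```

```bash
python3 - <<'E'
from h import *
np.set_printoptions(precision=4,suppress=True)
print(env.get_obs()["tool_pos"])
c,im=look("wrist","pics/aq.png")
for n in("scene","side","wrist"):
  c,im=look(n)
  for t in ("bollard0_mid","bollard1_mid"):
    for r in nets.tip_of(n,t)[:6]:
      X=toworld(r["at"],c); print(n,t,round(r["score"],2),X, proj(X,c).round())
E
```

```text
[ 0.5748 -0.1214  0.2033]
scene bollard0_mid 0.81 [0.5616 0.4284 0.0455] [461. 274.]
scene bollard0_mid 0.28 [ 0.6148 -0.225   0.0181] [157. 209.]
scene bollard1_mid 0.77 [ 0.5763 -0.1225  0.0516] [203. 200.]
scene bollard1_mid 0.61 [ 0.4717 -0.1797  0.0056] [209. 190.]
side bollard0_mid 0.87 [0.5559 0.4277 0.0483] [209. 178.]
side bollard1_mid 0.58 [ 0.5744 -0.1172  0.0525] [330. 255.]
wrist bollard1_mid 0.57 [ 0.5759 -0.1248  0.0517] [285. 189.]
```

View pics/aq.png

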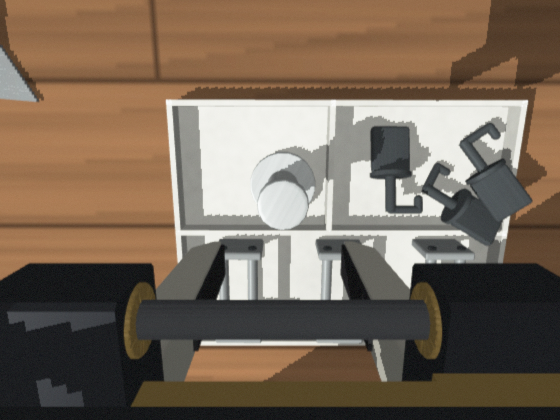

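Call:
arm_command --targets '[{"offset": [-15, 549, 0], "turn": 0, "grip": 75}, {"offset": [-15, 549, 0], "turn": 0, "grip": 75}, {"offset": [-15, 549, 0], "turn": 0, "grip": 75}, {"offset": [-15, 549, 0], "turn": 0, "grip": 75}, {"offset": [-15, 549, 0], "turn": 0, "grip": 75}, {"offset": [-15, 549, 0], "turn": 0, "grip": 75}, {"offset": [-15, 549, 0], "turn": 0, "grip": 75}, {"offset": [-15, 549, 0], "turn": 0, "grip": 75}, {"offset": [-15, 549, 0], "turn": 0, "grip": 75}, {"offset": [-15, 549, 0], "turn": 0, "grip": 75}, {"offset": [-15, 549, 0], "turn": 0, "grip": 75}, {"offset": [-15, 549, 0], "turn": 0, "grip": 75}, {"offset": [-15, 549, 0], "turn": 0, "grip": 75}, {"offset": [-15, 549, 0], "turn": 0, "grip": 75}, {"offset": [-15, 549, 0], "turn": 0, "grip": 75}, {"offset": [-15, 549, -20], "turn": 0, "grip": 75}, {"offset": [-15, 549, -40], "turn": 0, "grip": 75}, {"offset": [-15, 549, -40], "turn": 0, "grip": 75}, {"offset": [-15, 549, -40], "turn": 0, "grip": 75}]'

```text
clock: 57.75
tool_pos: [0.558, 0.426, 0.1595]
ee_rot: [0.001, 1.0, 0.001, -0.001]
wrist_force: [0.7, -0.1, 0.8]
opening: 0.0695
```

```bash
python3 - <<'E'
from h import *
np.set_printoptions(precision=4,suppress=True)
o=env.get_obs();print(o["tool_pos"],o["opening"],o["joints"])
c,im=look("wrist","pics/ar.png")
for t in ("bollard0_mid",):
  for r in nets.tip_of("wrist",t)[:6]:
    X=toworld(r["at"],c); print(t,round(r["score"],2),X, proj(X,c).round())
E
```

```text
[0.558  0.426  0.1595] 0.06950394883392341 [ 0.4939  0.5725  1.2006 -0.0005  1.3721  2.0634]
bollard0_mid 0.72 [0.5572 0.4273 0.0485] [278. 204.]
```

View pics/ar.png

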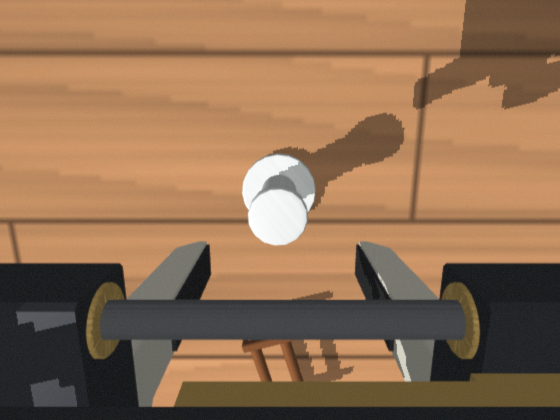

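Call:
arm_command --force 50 --targets '[{"offset": [0, 1, -35], "turn": 0, "grip": 72}, {"offset": [0, 1, -70], "turn": 0, "grip": 72}, {"offset": [0, 1, -93], "turn": 0, "grip": 72}, {"offset": [0, 1, -95], "turn": 0, "grip": 72}, {"offset": [0, 1, -95], "turn": 0, "grip": 72}, {"offset": [0, 1, -95], "turn": 0, "grip": 10}, {"offset": [0, 1, -95], "turn": 0, "grip": 10}, {"offset": [0, 1, -95], "turn": 0, "grip": 10}, {"offset": [0, 1, -95], "turn": 0, "grip": 10}, {"offset": [0, 1, -95], "turn": 0, "grip": 10}, {"offset": [0, 1, -95], "turn": 0, "grip": 10}, {"offset": [0, 1, -95], "turn": 0, "grip": 10}, {"offset": [0, 1, -95], "turn": 0, "grip": 10}]'

```text
clock: 58.93
tool_pos: [0.5591, 0.4293, 0.0671]
ee_rot: [-0.0, 1.0, 0.001, 0.001]
wrist_force: [-0.2, -1.4, 6.3]
opening: 0.039
```

Call:
arm_command --targets '[{"offset": [0, 0, 30], "turn": 0, "grip": 10}, {"offset": [0, 0, 60], "turn": 0, "grip": 10}, {"offset": [0, 0, 70], "turn": 0, "grip": 10}, {"offset": [4, -35, 70], "turn": 0, "grip": 10}, {"offset": [8, -70, 70], "turn": 0, "grip": 10}, {"offset": [12, -105, 70], "turn": 0, "grip": 10}, {"offset": [16, -140, 70], "turn": 0, "grip": 10}, {"offset": [20, -175, 70], "turn": 0, "grip": 10}, {"offset": [24, -210, 70], "turn": 0, "grip": 10}, {"offset": [28, -245, 70], "turn": 0, "grip": 10}, {"offset": [32, -280, 70], "turn": 0, "grip": 10}, {"offset": [36, -315, 70], "turn": 0, "grip": 10}, {"offset": [40, -350, 70], "turn": 0, "grip": 10}, {"offset": [44, -385, 70], "turn": 0, "grip": 10}, {"offset": [48, -420, 70], "turn": 0, "grip": 10}, {"offset": [52, -450, 70], "turn": 0, "grip": 10}, {"offset": [54, -475, 70], "turn": 0, "grip": 10}, {"offset": [54, -487, 70], "turn": 0, "grip": 10}, {"offset": [54, -487, 70], "turn": 0, "grip": 10}, {"offset": [54, -487, 70], "turn": 0, "grip": 10}]'

```text
clock: 60.6
tool_pos: [0.6118, -0.0576, 0.1348]
ee_rot: [-0.001, 1.0, 0.001, -0.001]
wrist_force: [-0.8, -0.2, -2.6]
opening: 0.0391
```

```bash
python3 - <<'E'
from h import *
o=env.get_obs();print(o["tool_pos"],o["opening"],o["wrist_force"])
c,im=look("wrist","pics/as.png")
c,im=look("scene");cv2.imwrite("pics/as2.png",cv2.resize(im[100:260,80:300,::-1],None,fx=3.6,fy=3.6,interpolation=cv2.INTER_CUBIC))
E
```

```text
[ 0.61182877 -0.05757439  0.13482946] 0.03913656642850359 [-0.79778621 -0.24581579 -2.57614346]
```

View pics/as.png

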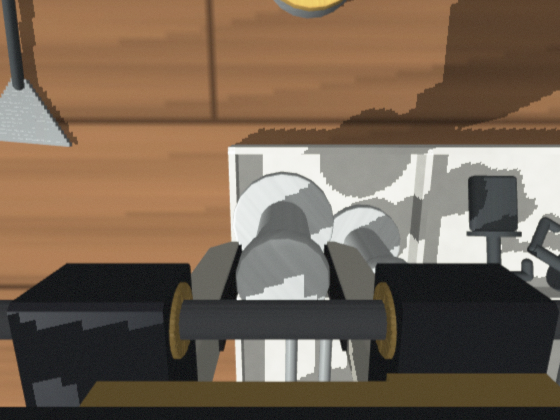

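View pics/as2.png

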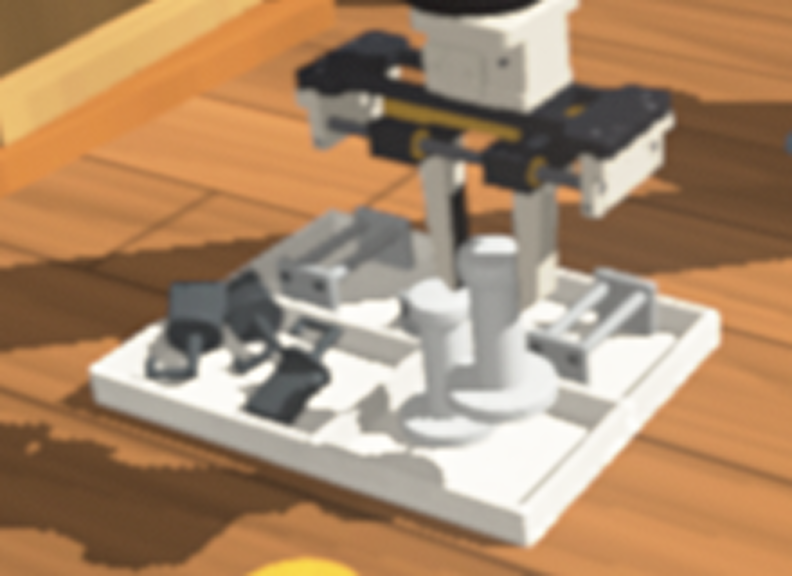

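```bash
python3 - <<'E'
from h import *
c=optics.calibration("wrist")
for z in (.073,.083): print(ray((234,220),c,z),ray((334,220),c,z), ray((284,173),c,z))
E
```

```text
[ 0.61240392 -0.02676668  0.073     ] [ 0.61275436 -0.09093653  0.073     ] [ 0.64299409 -0.058679    0.073     ]
[ 0.6153496  -0.02813749  0.083     ] [ 0.61568464 -0.08948772  0.083     ] [ 0.64459564 -0.05864758  0.083     ]
```

Call:
arm_command --targets '[{"offset": [0, 0, -20], "turn": 0, "grip": 10}, {"offset": [0, 0, -40], "turn": 0, "grip": 10}, {"offset": [0, 0, -55], "turn": 0, "grip": 10}, {"offset": [0, 0, -62], "turn": 0, "grip": 10}, {"offset": [0, 0, -64], "turn": 0, "grip": 10}, {"offset": [0, 0, -64], "turn": 0, "grip": 10}, {"offset": [0, 0, -64], "turn": 0, "grip": 10}]'

```text
clock: 61.28
tool_pos: [0.6127, -0.0567, 0.0721]
ee_rot: [-0.0, 1.0, 0.002, 0.0]
wrist_force: [1.1, 0.0, -3.1]
opening: 0.039
```

Call:
arm_command --targets '[{"offset": [0, 0, -2], "turn": 0, "grip": 10}, {"offset": [0, 0, -3], "turn": 0, "grip": 10}, {"offset": [0, 0, -3], "turn": 0, "grip": 10}, {"offset": [0, 0, -3], "turn": 0, "grip": 58}, {"offset": [0, 0, -3], "turn": 0, "grip": 58}, {"offset": [0, 0, -3], "turn": 0, "grip": 58}, {"offset": [0, 0, -3], "turn": 0, "grip": 58}, {"offset": [0, 0, 20], "turn": 0, "grip": 58}, {"offset": [0, 0, 60], "turn": 0, "grip": 58}, {"offset": [0, 0, 100], "turn": 0, "grip": 58}, {"offset": [-30, 0, 130], "turn": 0, "grip": 58}, {"offset": [-60, -30, 150], "turn": 0, "grip": 58}, {"offset": [-90, -60, 160], "turn": 0, "grip": 58}, {"offset": [-90, -90, 160], "turn": 0, "grip": 58}, {"offset": [-90, -90, 160], "turn": 0, "grip": 58}, {"offset": [-90, -90, 160], "turn": 0, "grip": 58}]'

```text
clock: 62.62
tool_pos: [0.5222, -0.1497, 0.232]
ee_rot: [0.0, 1.0, -0.0, 0.0]
wrist_force: [0.8, 0.5, 0.1]
opening: 0.054
```

```bash
python3 - <<'E'
from h import *
np.set_printoptions(precision=4,suppress=True)
o=env.get_obs();print(o["tool_pos"],o["opening"])
for n in("wrist","scene","side"):
  c,im=look(n,f"pics/at_{n}.png")
  for t in ("hook0_tab","hook1_tab","hook2_tab","bracket0_mid","bracket1_mid","bracket2_mid","bollard0_mid","bollard1_mid"):
    for r in nets.tip_of(n,t)[:3]:
      X=toworld(r["at"],c)-[.53,-.178,0]
      if abs(X[0])<.14 and abs(X[1])<.18: print(n,t,round(r["score"],2),X)
  if n=="scene": cv2.imwrite("pics/at_s.png",cv2.resize(im[100:260,80:300,::-1],None,fx=3.6,fy=3.6,interpolation=cv2.INTER_CUBIC))
E
```

```text
[ 0.5222 -0.1497  0.232 ] 0.05395756056893234
wrist hook0_tab 0.8 [ 0.0769 -0.0497  0.0168]
wrist hook1_tab 0.68 [ 0.0143 -0.1318  0.0257]
wrist hook1_tab 0.65 [-0.0631 -0.1019  0.0366]
wrist hook2_tab 0.76 [ 0.0445 -0.1507  0.0305]
wrist bracket0_mid 0.67 [-0.0592 -0.0015  0.0381]
wrist bracket1_mid 0.75 [-0.0607 -0.1012  0.0341]
wrist bracket2_mid 0.62 [-0.0601  0.094   0.0365]
wrist bracket2_mid 0.24 [ 0.043  -0.1496  0.027 ]
wrist bollard0_mid 0.97 [0.082  0.1217 0.0553]
wrist bollard0_mid 0.67 [ 0.0417 -0.1524  0.0305]
scene hook0_tab 0.66 [ 0.0824 -0.0451  0.0186]
scene hook0_tab 0.4 [ 0.0189 -0.1293  0.0278]
scene hook1_tab 0.77 [ 0.0161 -0.1334  0.0298]
scene hook2_tab 0.64 [ 0.0417 -0.1473  0.0313]
scene bracket0_mid 0.71 [-0.0574 -0.0014  0.0368]
scene bracket1_mid 0.97 [-0.0604 -0.1038  0.0404]
scene bracket1_mid 0.56 [ 0.0603 -0.0738  0.0061]
scene bracket2_mid 0.77 [-0.0626  0.0988  0.0407]
scene bollard0_mid 0.76 [0.0857 0.1217 0.0523]
scene bollard1_mid 0.65 [0.0443 0.0534 0.0527]
side hook0_tab 0.62 [ 0.0776 -0.046   0.0167]
side hook0_tab 0.62 [-0.062   0.0002  0.0033]
side hook1_tab 0.61 [ 0.0122 -0.1295  0.0233]
side hook1_tab 0.22 [ 0.0416 -0.1452  0.0304]
side hook2_tab 0.8 [ 0.0406 -0.1476  0.0284]
side bracket0_mid 0.87 [-0.0588  0.0007  0.035 ]
side bracket1_mid 0.98 [-0.0623 -0.0989  0.0379]
side bracket2_mid 0.69 [-0.0672  0.1036  0.0343]
side bollard0_mid 0.57 [0.0794 0.1204 0.0504]
side bollard1_mid 0.62 [0.0426 0.0594 0.0539]
```

View pics/at_wrist.png

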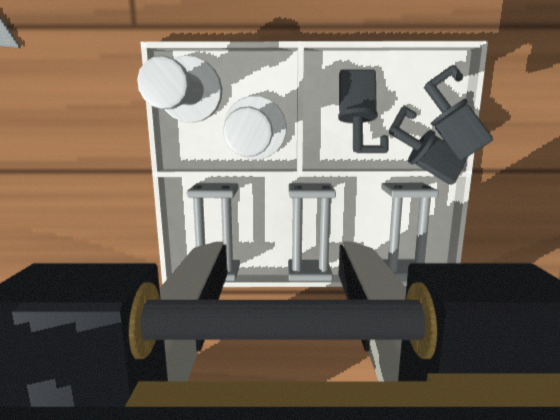

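View pics/at_s.png

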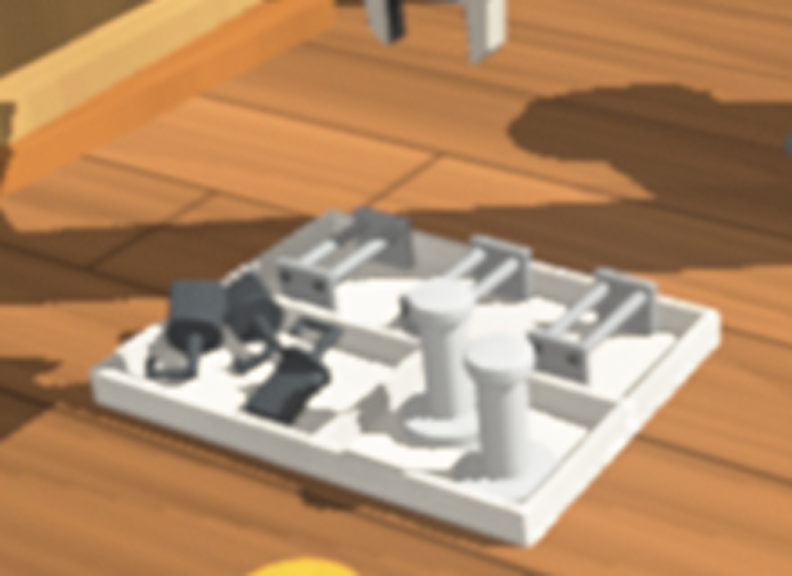

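View pics/at_side.png

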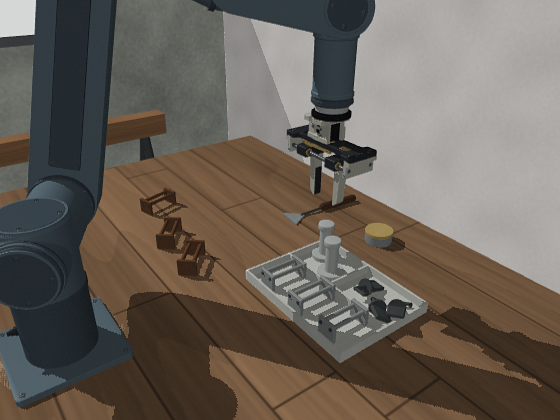

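All three cameras agree: every part is inside its limits and the gripper is clear. Handing in.

```bash
python3 - <<'E'
from h import *
print(env.job_done(), env.get_obs()["clock"])
E
```

```text
the job is handed in; nothing more can be done
the job is handed in; nothing more can be done
```

All three hooks are in the larger far pocket and all three brackets stand bare and upright in the near pocket. Both bollards went in last and stand upright in the smaller far pocket. I handed in at about 63 s on the robot's clock; no verdict is reported.

- **Last check:** pictures from all three cameras agreed that every part is inside its limits. The tightest are hook1's tab, about 12–16 mm inside the pocket's near limit, and hook2's tab, about 15 mm inside its side limit. Both lean on the tray walls. The tin and scraper look unmoved in the last pictures, though I did not re-measure them.
- **Twist differed from the text:** the pictures showed each hook's arm about 10–17° off the bars, not crosswise. I turned each hook only 0.16 to 0.31 rad, and all three then lifted out cleanly.
- **Dropped hook:** hook0 toppled over the tray's far wall when first released. I re-gripped it by the tab and laid it in the pocket.
- **Bollards:** the fingers met the wider head before the neck, so I gripped both bollards by the head. bollard0 had been knocked about 2 cm aside during the run, so I measured it again before picking it up.

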